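# Strip the filter manifold and close it with the cover that fits

## Robot

A 7-joint arm with a two-finger parallel gripper is mounted at the origin on a cart in front of the work surface, level with it; the furniture and walls round the work are solid. World frame = base frame: x ahead of the robot, y to its left, z up, the work surface at z = 0. Lengths are in m, angles in rad, forces in N, time in s.
With the tool pointing down it reaches from about 0.4 to 0.85 m from the base axis. Payload 10.4 kg.
Tool frame: the origin (TCP) lies on the front face of the gripper's body, between the roots of the fingers; the fingertips stand 73 mm ahead of it and the grasp point (between the pads) lies 54 mm ahead of it; x points along the fingers, y is the direction in which the jaws open and shut, and the axes are right-handed (so a half turn about x gives the same grasp; the last joint's range is limited). The gripper opens to 85 mm and grips with 20 to 120 N. Pads are 22 mm wide; open, the fingers measure 114 mm over their backs; the gripper's body (76 mm by 85 mm) begins 54 mm behind the grasp point. The pads swing forward as they close: fully open they stand 13 mm farther back than shut.
Start: joints at [1.112, 0.332, -0.065, 1.46, 0.022, 1.35, -0.088], TCP at [0.264, -0.567, 0.304] pointing down, gripper open.
Joint ranges: [-2.6, 2.6], [-0.5, 2.12], [-1.47, 1.34], [0.16, 2.42], [-1.27, 4.41], [0.06, 2.06], [-2.6, 2.6]. Speed limits (rad/s): [2.22, 2.22, 2.79, 2.79, 3.14, 3.14, 3.14].

## Interface

Orientations are given as a unit quaternion [x, y, z, w].
In Python, from workcell import manip gives the robot as it stands. The module is installed in compiled form; this text tells all that it offers.
- The arm moves only by the tool arm_command, never from a script. Its argument "moves" is a list that holds one entry, the list of rows, each a list of 5 numbers: the closure, from 0 (fully open) to 1 (shut), then the shift along the tool's x, y, z in units of 25 mm (1.0 is 25 mm), then the turn about the tool's x in degrees. A call has 1 to 12 rows; each row shifts and turns the commanded pose from where the row before left it, along the tool's axes as they then stand; what a row does not reach is not made up. A row lasts 1/12 s, in which the tool goes at most 41.7 mm and 7.16 degrees, less where a joint would pass 70% of its speed; a pose out of reach is approached as far as the arm can. A call is refused whole if a number of a shift passes 1 or a number of a turn 7.16, either way. A call with a gripper value outside its range is refused whole. The fingers move at their own pace and stop on an object; "force" is the grip in N (left out, the last holds). Time passes only in rows, so rows that do not move let the fingers close. It gives the time, the measured TCP pose, the force and the opening at its end, in the units of the state.
- manip.get_obs(): the state, without advancing time (a new reading comes with each control period).
- manip.camera(name): name is "side" or "top" or "wrist"; returns the picture (420x560x3 uint8, red, green, blue); there is no depth.
- manip.camera_info(name): a dict with "vfov" (degrees; the focal length in pixels is half the picture's height over the tangent of half this angle, whatever the lens; pixels are square), "cx", "cy" (the principal point, pixels), "dist_coeffs" ([k1, k2, p1, p2, k3] as OpenCV has them; the pictures are not rectified), "pose" (4x4, takes a point from camera to world coordinates). Camera axes: x right, y down, z forward; pixel columns grow to the right and rows downward; lengths in m; the calibration is good to about 2 mm. A picture is of the moment at which its call begins: read the wrist's pose just before it. camera_info takes no time and is no camera call; for the wrist camera it gives the pose at the moment of the call.
- manip.hand_in(): hands the job in, once; it reports no verdict.
Trained networks look in the newest picture that a camera, given by its name, has taken for a name from the list of things; names that differ only in an ending like _2 or _b are one class to them, and where a whole thing is asked for, a point or a joint stands for the part that bears it (a point fixed in the world has none). Each returns a list of dicts, best first, with "confidence" (0 to 1); they miss things now and then, are a little off and sometimes report something else, mostly with a low value. They report only what shows in the picture. A call takes as long as a camera call.
- manip.regions_of(query, camera): "mask" (420x560 bool, what is visible of it) and "rect" ([left, top, right, bottom] in pixels, round what is visible of it).
- manip.pinpoint(query, camera): "pixel" ([row, column] in pixels: a listed point, or the origin of a listed thing).
The state is a dict: "clock": time; "joint_pos": joint angles; "joint_velocities": joint speeds; "tau": joint torques, N m; "position": TCP position; "ee_rot": TCP orientation; "ft_force": force on the tool from outside, world axes, zero at the start; "torque": the same for the moment, N m; "grip_width": opening from 0.0 (shut) to 1.0 (fully open).
Only numpy, scipy, OpenCV 4.12 (cv2) and the standard library are available. Lean on these libraries where they do the work, as an engineer would, in place of code of your own. Each camera call takes 0.05 s, during which the arm holds its last target.

## Task

The filter cartridges on the dosing manifold are spent: for each one, push its lock button fully down, twist the cartridge a quarter turn anticlockwise (seen from above), lift it off and stand it upright in the white wash tray. Then close the open ports with the cover plate whose holes match the manifold's dowel pins: try the plates until one drops down flat onto the rings, and leave the other plates lying flat on the bench. Do not knock over the bottles and vials.

Things in the scene. Friction and masses are not known exactly. Their poses are not given: they have to be found in the camera images.
- manifold: Aluminium manifold block, fixed, 90 mm (x, from -56 to +34) by 184 mm (y), deck 40 mm above the bench. Origin: on the bench below the centre of the row of sockets; x away from the robot, y along the row. Three bayonet sockets at y = -60, 0, +60 mm: steel keeper arcs on the +y and -y sides, 56 mm across and 12 mm high, hold the cartridge's lugs down.
- socket_0 (a point): Centre of the socket's floor (deck level), y = -60 mm on the manifold. With its lock button down the cartridge here turns anticlockwise, seen from above, up to a stop at about 95 degrees; between 70 and 95 degrees it lifts straight off. Clockwise it does not turn.
- socket_1 (a point): Centre of the socket's floor (deck level), y = +0 mm on the manifold. With its lock button down the cartridge here turns anticlockwise, seen from above, up to a stop at about 95 degrees; between 70 and 95 degrees it lifts straight off. Clockwise it does not turn.
- socket_2 (a point): Centre of the socket's floor (deck level), y = +60 mm on the manifold. With its lock button down the cartridge here turns anticlockwise, seen from above, up to a stop at about 95 degrees; between 70 and 95 degrees it lifts straight off. Clockwise it does not turn.
- lock_0 (a joint): Lock button of socket_0: 0 m up (pawls block the turn after about 10 degrees), 0.008 m fully down (free to turn). It is pushed straight down with about 6 N and stays where it is left.
- lock_1 (a joint): Lock button of socket_1: 0 m up (pawls block the turn after about 10 degrees), 0.008 m fully down (free to turn). It is pushed straight down with about 6 N and stays where it is left.
- lock_2 (a joint): Lock button of socket_2: 0 m up (pawls block the turn after about 10 degrees), 0.008 m fully down (free to turn). It is pushed straight down with about 6 N and stays where it is left.
- lock_0_top (a point): Centre of the top face of lock button 0, black, 14 mm across, 44 mm in front of (manifold -x) and 13 mm to the +y side of its socket's centre; 15 mm above the deck when up, 7 mm when down.
- lock_1_top (a point): Centre of the top face of lock button 1, black, 14 mm across, 44 mm in front of (manifold -x) and 13 mm to the +y side of its socket's centre; 15 mm above the deck when up, 7 mm when down.
- lock_2_top (a point): Centre of the top face of lock button 2, black, 14 mm across, 44 mm in front of (manifold -x) and 13 mm to the +y side of its socket's centre; 15 mm above the deck when up, 7 mm when down.
- cartridge_0: Spent white filter cartridge. Origin: centre of underside, z up. Round foot 34 mm across, 16 mm high; two lugs along its +y and -y at the bottom (48 mm over both, 10 mm wide, 5 thick); wing grip above: 40 mm along y, 14 mm thick in x, from 16 to 50 mm up. 0.08-0.17 kg. Mounted: underside at deck level, y along the manifold's y while locked. None: not there today.
- cartridge_1: Spent white filter cartridge. Origin: centre of underside, z up. Round foot 34 mm across, 16 mm high; two lugs along its +y and -y at the bottom (48 mm over both, 10 mm wide, 5 thick); wing grip above: 40 mm along y, 14 mm thick in x, from 16 to 50 mm up. 0.08-0.17 kg. Mounted: underside at deck level, y along the manifold's y while locked. None: not there today.
- cartridge_2: Spent white filter cartridge. Origin: centre of underside, z up. Round foot 34 mm across, 16 mm high; two lugs along its +y and -y at the bottom (48 mm over both, 10 mm wide, 5 thick); wing grip above: 40 mm along y, 14 mm thick in x, from 16 to 50 mm up. 0.08-0.17 kg. Mounted: underside at deck level, y along the manifold's y while locked. None: not there today.
- dowels_3: Pair of steel dowels in the manifold, opposite one another through its centre; None if this pattern is not fitted today. Origin and axes: the manifold's, at deck level. 10 mm shoulders end level with the rings, 12 mm up; 8 mm pins stand 11 mm above that, tips tapered to 4 mm. The right plate lies flat 12 mm above this origin, centred, its y along y; a wrong one stops on the tips, 11 mm higher.
- dowels_1: Pair of steel dowels in the manifold, opposite one another through its centre; None if this pattern is not fitted today. Origin and axes: the manifold's, at deck level. 10 mm shoulders end level with the rings, 12 mm up; 8 mm pins stand 11 mm above that, tips tapered to 4 mm. The right plate lies flat 12 mm above this origin, centred, its y along y; a wrong one stops on the tips, 11 mm higher.
- dowels_2: Pair of steel dowels in the manifold, opposite one another through its centre; None if this pattern is not fitted today. Origin and axes: the manifold's, at deck level. 10 mm shoulders end level with the rings, 12 mm up; 8 mm pins stand 11 mm above that, tips tapered to 4 mm. The right plate lies flat 12 mm above this origin, centred, its y along y; a wrong one stops on the tips, 11 mm higher.
- plate_a: Aluminium cover plate 72 (x) x 172 (y) x 8 mm lying on the bench. Origin: centre of underside, z up. Black bar grip along its y in the middle: 14 mm wide, 70 long, 20 to 36 mm up. Two 10.5 mm through holes, opposite one another through the centre, so a half turn makes no odds. The three plates differ only in the hole positions: look, or try each on the dowels. 0.17-0.35 kg.
- plate_b: Aluminium cover plate 72 (x) x 172 (y) x 8 mm lying on the bench. Origin: centre of underside, z up. Black bar grip along its y in the middle: 14 mm wide, 70 long, 20 to 36 mm up. Two 10.5 mm through holes, opposite one another through the centre, so a half turn makes no odds. The three plates differ only in the hole positions: look, or try each on the dowels. 0.17-0.35 kg.
- plate_c: Aluminium cover plate 72 (x) x 172 (y) x 8 mm lying on the bench. Origin: centre of underside, z up. Black bar grip along its y in the middle: 14 mm wide, 70 long, 20 to 36 mm up. Two 10.5 mm through holes, opposite one another through the centre, so a half turn makes no odds. The three plates differ only in the hole positions: look, or try each on the dowels. 0.17-0.35 kg.
- tray: White plastic wash tray, fixed, 180 mm (x) by 105 mm (y), walls 22 mm high and 3 mm thick, floor 3 mm thick. Origin: centre of its underside, z up.
- bottle_white: White reagent bottle, 56 mm across, 118 mm high, standing; a bystander. Origin: centre of its underside.
- vial_black: Vial with black cap, 30 mm across, 50 mm high, standing; a bystander. Origin: centre of its underside.
- vial_red: Vial with red cap, 30 mm across, 50 mm high, standing; a bystander. Origin: centre of its underside.

How it is judged:
On the way, in this order (a step that is already met when the one before it is completed fails the run):
1. every cartridge stands upright in the tray (x of cartridge_0 in the frame of tray between -0.085 and 0.085 m and y of cartridge_0 in the frame of tray between -0.048 and 0.048 m and z of cartridge_0 in the frame of tray between -0.002 and 0.012 m and angle between each of cartridge_0, cartridge_1, cartridge_2's own z axis and vertical below 0.15 rad and x of cartridge_1 in the frame of tray between -0.085 and 0.085 m and y of cartridge_1 in the frame of tray between -0.048 and 0.048 m and z of cartridge_1 in the frame of tray between -0.002 and 0.012 m and x of cartridge_2 in the frame of tray between -0.085 and 0.085 m and y of cartridge_2 in the frame of tray between -0.048 and 0.048 m and z of cartridge_2 in the frame of tray between -0.002 and 0.012 m), for 0.2 s.
2. the matching plate lies flat on the rings, over the dowels (x of plate_a in the frame of dowels_3 between -0.004 and 0.004 m and y of plate_a in the frame of dowels_3 between -0.004 and 0.004 m and z of plate_a in the frame of dowels_3 between 0.009 and 0.0145 m and angle between the y axis of plate_a and the y axis of dowels_3, either way round below 0.08 rad and x of plate_b in the frame of dowels_1 between -0.004 and 0.004 m and y of plate_b in the frame of dowels_1 between -0.004 and 0.004 m and z of plate_b in the frame of dowels_1 between 0.009 and 0.0145 m and angle between the y axis of plate_b and the y axis of dowels_1, either way round below 0.08 rad and x of plate_c in the frame of dowels_2 between -0.004 and 0.004 m and y of plate_c in the frame of dowels_2 between -0.004 and 0.004 m and z of plate_c in the frame of dowels_2 between 0.009 and 0.0145 m and angle between the y axis of plate_c and the y axis of dowels_2, either way round below 0.08 rad), for 0.2 s.
At the end, for the whole second after the job is handed in: Every cartridge stands upright (0.15 rad) on the tray floor; the plate matching the dowels lies on the rings, underside 12 mm above the deck (+-2.5 mm), centred within 4 mm, aligned within 0.08 rad; the other plates lie flat on the bench, not on one another; all at rest (all of step 1 and all of step 2 and linear speed of each of cartridge_0, cartridge_1, cartridge_2, plate_a, plate_b, plate_c below 0.02 m/s and angle between each of plate_a, plate_b, plate_c's own z axis and vertical below 0.05 rad and height (world z) of each of plate_a, plate_b, plate_c above -0.01 m and (height (world z) of plate_a below 0.006 m or height (world z) of plate_a between 0.048 and 0.057 m) and (height (world z) of plate_b below 0.006 m or height (world z) of plate_b between 0.048 and 0.057 m) and (height (world z) of plate_c below 0.006 m or height (world z) of plate_c between 0.048 and 0.057 m)); the robot touches nothing.
It fails at once if a bottle or vial is knocked over (angle between any of bottle_white, vial_black, vial_red's own z axis and vertical above 0.6 rad).
Of cartridge_0, cartridge_1, cartridge_2 only 2 to 3 are there at a start; the rules pass over those that are not, and their reading is None.
Of dowels_3, dowels_1, dowels_2 only 1 to 1 are there at a start; the rules pass over those that are not, and their reading is None.
At some moment in a run one of plate_a, plate_b, plate_c may be knocked a few centimetres aside while the robot is not near it.
It also fails if it takes over 210 s, if anything falls off the work surface, if the arm or the gripper's body presses on something with over 40 N, if the wrist force passes 120 N, or if a joint passes its speed limit or range.

## Working session

There is one attempt and no reset: what is moved stays moved. The work goes in short steps, Python scripts to look and compute and a tool call to move; the robot and the scene stay as the last step left them, time stands still between calls to the robot, and variables do not carry over. Pictures are saved under pics/ and viewed, and the job is handed in when it is done.

Besides the shell and the picture viewer there is one more tool, called after "Emit:" by a JSON object that holds its "name" and its "arguments". arm_command: Moves the arm, as the interface text tells. Its arguments: {"type":"object","properties":{"moves":{"type":"array","items":{"type":"array","items":{"type":"array","items":{"type":"number"}}}},"force":{"type":"number"}},"required":["moves"]}

```bash
ls; mkdir -p pics; cat > h.py <<'E'
import numpy as np, cv2
from workcell import manip
from scipy.spatial.transform import Rotation as R
def info(n):
    i=manip.camera_info(n); f=210/np.tan(np.radians(i['vfov'])/2)
    K=np.array([[f,0,i['cx']],[0,f,i['cy']],[0,0,1.]]); return K,np.array(i['dist_coeffs'],float),np.array(i['pose'])
def snap(n,fn):
    c=info(n); im=manip.camera(n); cv2.imwrite('pics/'+fn,im[:,:,::-1]); return im,c
def w2p(P,c):
    K,d,T=c; P=np.atleast_2d(P).astype(float); Ti=np.linalg.inv(T)
    q,_=cv2.projectPoints(P,cv2.Rodrigues(Ti[:3,:3])[0],Ti[:3,3],K,d); return q[:,0]
def p2w(uv,z,c):
    K,d,T=c; uv=np.array(uv,float).reshape(-1,1,2)
    n=cv2.undistortPoints(uv,K,d)[:,0]; D=np.c_[n,np.ones(len(n))]@T[:3,:3].T; o=T[:3,3]
    return o+D*((z-o[2])/D[:,2])[:,None]
def st():
    o=manip.get_obs(); print({k:np.round(o[k],3).tolist() for k in ['clock','joint_pos','position','ee_rot','ft_force','grip_width']}); return o
E
python3 - <<'E'
from h import *
o=st(); print(R.from_quat(o['ee_rot']).as_matrix().round(3))
for n in ['side','top','wrist']:
    im,c=snap(n,n+'0.png'); print(n,c[0][0,0],c[2].round(3).tolist(),c[1])
E
```

```text
pics
{'clock': 0.0, 'joint_pos': [1.112, 0.333, -0.065, 1.461, 0.022, 1.35, -0.088], 'position': [0.264, -0.566, 0.303], 'ee_rot': [-0.69, -0.153, 0.691, -0.152], 'ft_force': [-0.458, -0.523, -0.465], 'grip_width': 1.002}
[[-0.001  0.422 -0.907]
 [ 0.001 -0.907 -0.422]
 [-1.    -0.001  0.   ]]
side 428.44359894939214 [[0.993, -0.047, 0.104, 0.439], [-0.113, -0.533, 0.839, -0.778], [0.016, -0.845, -0.535, 0.558], [0.0, 0.0, 0.0, 1.0]] [-0.03529467  0.          0.          0.          0.        ]
top 383.38637407926547 [[-0.019, -0.998, 0.065, 0.452], [-1.0, 0.018, -0.005, 0.006], [0.004, -0.066, -0.998, 1.098], [0.0, 0.0, 0.0, 1.0]] [-0.07908933  0.          0.          0.          0.        ]
wrist 355.6971083445876 [[0.422, -0.871, -0.25, 0.326], [-0.906, -0.406, -0.116, -0.538], [-0.0, 0.276, -0.961, 0.373], [0.0, 0.0, 0.0, 1.0]] [-0.07533818  0.          0.          0.          0.        ]
```

View pics/top0.png

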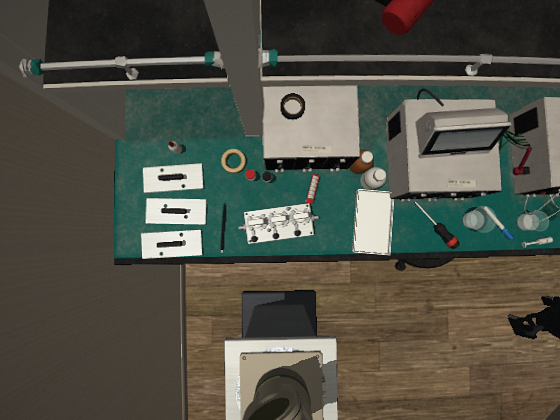

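View pics/side0.png

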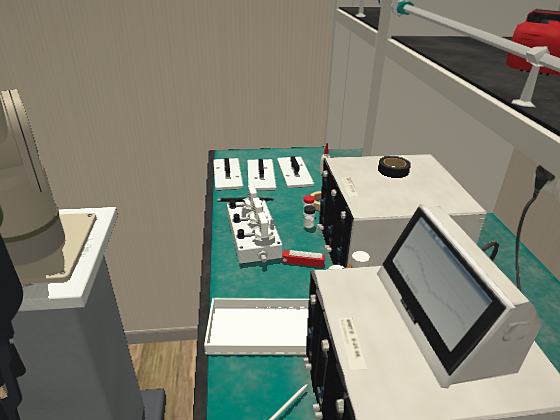

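View pics/wrist0.png

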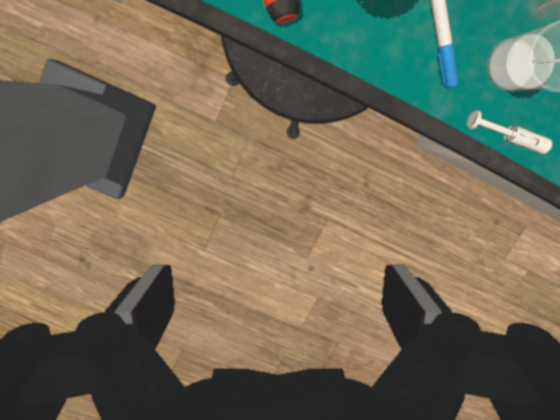

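```bash
python3 - <<'E'
from h import *
im=cv2.imread('pics/top0.png')
cv2.imwrite('pics/topm.png',cv2.resize(im[170:260,225:400],None,fx=4.5,fy=4.5,interpolation=cv2.INTER_CUBIC))
cv2.imwrite('pics/topp.png',cv2.resize(im[130:265,110:240],None,fx=4.4,fy=4.4,interpolation=cv2.INTER_CUBIC))
manip.camera('top'); c=info('top')
for q,z in [('manifold',0),('socket_0',.04),('lock_0_top',.055),('cartridge_0',.04),('tray',0),('plate_a',0),('bottle_white',0),('vial_black',0),('vial_red',0),('dowels_1',.04)]:
    for r in manip.pinpoint(q,'top')[:4]:
        p=r['pixel']; print(q,round(r['confidence'],2),np.round(p,1),p2w([p[1],p[0]],z,c)[0].round(3))
E
```

```text
manifold 0.76 [217.  279.5] [ 0.497 -0.004  0.   ]
socket_0 0.74 [221.1 257.9] [0.485 0.056 0.04 ]
socket_0 0.64 [222.5 277.6] [0.48  0.002 0.04 ]
socket_0 0.62 [218.6 296.9] [ 0.49  -0.052  0.04 ]
lock_0_top 0.61 [217.7 278.6] [ 0.493 -0.001  0.055]
lock_0_top 0.39 [231.1 299.2] [ 0.455 -0.057  0.055]
cartridge_0 0.67 [211.7 300.7] [ 0.509 -0.063  0.04 ]
cartridge_0 0.66 [220.4 256.6] [0.487 0.06  0.04 ]
cartridge_0 0.47 [215.8 279.6] [ 0.499 -0.004  0.04 ]
tray 0.91 [222.1 371.6] [ 0.477 -0.269  0.   ]
plate_a 0.93 [177.2 175.3] [0.618 0.296 0.   ]
plate_a 0.85 [208.8 176.9] [0.526 0.291 0.   ]
plate_a 0.72 [246.3 172.1] [0.418 0.305 0.   ]
bottle_white 0.87 [177.4 369.7] [ 0.607 -0.268  0.   ]
vial_black 0.63 [179.8 264.9] [0.605 0.036 0.   ]
vial_red 0.46 [174.6 248.7] [0.621 0.082 0.   ]
vial_red 0.26 [217.2 296. ] [ 0.496 -0.051  0.   ]
dowels_1 0.55 [216.6 274.5] [0.497 0.01  0.04 ]
```

View pics/topm.png

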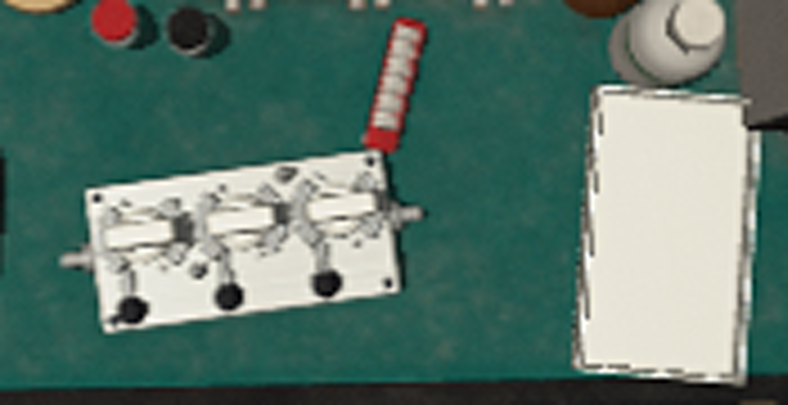

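View pics/topp.png

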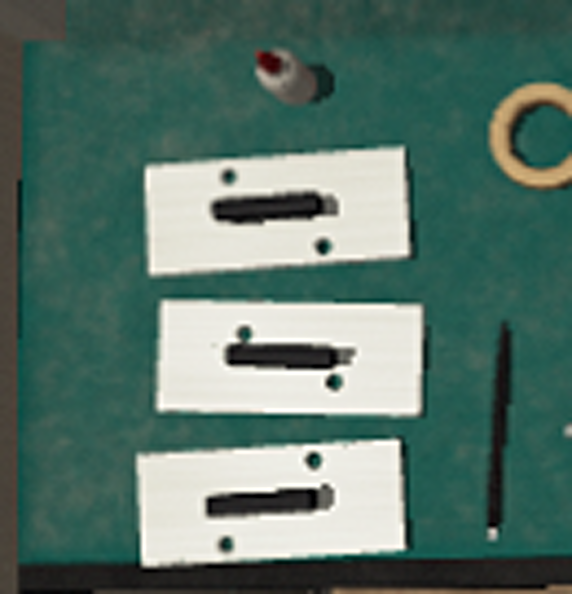

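```bash
python3 - <<'E'
from h import *
c=info('top')
s=4.5; f=lambda x,y,z:p2w([225+x/s,170+y/s],z,c)[0]
print('deck corners'); 
C=[f(88,190,.04),f(380,152,.04),f(401,291,.04),f(106,331,.04)]
for p in C: print(p.round(4))
m=np.mean(C,0); y=(C[0]-C[1])+(C[3]-C[2]); th=np.arctan2(-y[0],y[1]); print('yaw',th)
Rm=np.array([[np.cos(th),-np.sin(th)],[np.sin(th),np.cos(th)]])
o=m[:2]+Rm@[.011,0]; print('org',o)
for b in [(132,310),(229,296),(326,283)]: print('but',f(*b,.055).round(4),Rm.T@(f(*b,.055)[:2]-o))
for b in [(287,172),(198,270)]: print('dow',Rm.T@(f(*b,.06)[:2]-o))
for b in [(140,232),(240,217),(343,206)]: print('cart',Rm.T@(f(*b,.09)[:2]-o))
s=4.4; g=lambda x,y,z:p2w([110+x/s,130+y/s],z,c)[0][:2]
for co,ho in [([(146,165),(405,148),(410,256),(150,274)],[(228,176),(322,246)]),([(160,300),(423,305),(420,416),(157,410)],[(245,333),(334,382)]),([(138,455),(401,439),(405,549),(142,566)],[(314,460),(226,544)])]:
    C=[g(*p,.008) for p in co]; m=np.mean(C,0); y=(C[0]-C[1])+(C[3]-C[2]); t=np.arctan2(-y[0],y[1])
    Rp=np.array([[np.cos(t),-np.sin(t)],[np.sin(t),np.cos(t)]])
    print('plate',m.round(4),t.round(3),[(Rp.T@(g(*h,.008)-m)).round(4) for h in ho])
s=4.5
for p in [(597,88),(752,98),(740,382),(576,368)]: print('tray',f(*p,.022).round(3))
E
```

```text
deck corners
[0.5103 0.0925 0.04  ]
[ 0.5304 -0.0875  0.04  ]
[ 0.4448 -0.0983  0.04  ]
[0.4238 0.0826 0.04  ]
yaw 0.11335922807934479
org [ 0.48828355 -0.00142799]
but [0.4366 0.0657 0.055 ] [-0.04379036  0.07253315]
but [0.4439 0.0071 0.055 ] [-0.04312104  0.01344361]
but [ 0.4506 -0.0516  0.055 ] [-0.0430866 -0.0456295]
dow [ 0.02626104 -0.03103949]
dow [-0.02517717  0.02984481]
cart [0.0009652  0.06000284]
cart [0.00197579 0.00093385]
cart [ 0.00042054 -0.05964931]
plate [0.6149 0.3004] 0.046 [array([0.0251, 0.0316]), array([-0.0253, -0.0285])]
plate [0.5184 0.2923] -0.039 [array([0.0155, 0.0298]), array([-0.0152, -0.0299])]
plate [0.4248 0.3047] 0.047 [array([ 0.0255, -0.0296]), array([-0.0251,  0.0307])]
tray [ 0.57  -0.227  0.022]
tray [ 0.562 -0.326  0.022]
tray [ 0.383 -0.312  0.022]
tray [ 0.395 -0.208  0.022]
```

```bash
cat >> h.py <<'E'
def plan(x,y,z,psi=None,g=0,n=None,o=None):
    o=o or manip.get_obs(); M=R.from_quat(o['ee_rot']).as_matrix(); p=np.array(o['position'])
    cur=np.arctan2(M[1,1],M[0,1]); dpsi=0 if psi is None else (psi-cur+np.pi)%(2*np.pi)-np.pi
    D=np.array([x,y,z])-p
    need=max(int(np.ceil(np.linalg.norm(D)/.024)),int(np.ceil(abs(np.degrees(dpsi))/7.15)),1); n=n or need
    if n<need: print('NEED',need)
    rows=[]
    for i in range(n):
        M2=M@R.from_euler('x',-dpsi*i/n).as_matrix()
        d=M2.T@(D/n)/.025; rows.append([g]+[round(float(v),3) for v in d]+[round(-np.degrees(dpsi)/n,2)])
    print('from',p.round(4),'psi',round(float(cur),3),'n',n)
    for i in range(0,n,12): print(str(rows[i:i+12]).replace(' ',''))
TH=.1134; O=np.array([.4883,-.0014])
def mf(x,y): 
    return O+np.array([[np.cos(TH),-np.sin(TH)],[np.sin(TH),np.cos(TH)]])@[x,y]
E
python3 - <<'E'
from h import *
plan(.47,-.01,.29,.1134,n=24)
E
```

```text
NEED 25
from [ 0.2639 -0.5666  0.304 ] psi -1.135 n 24
[[0,0.023,-0.696,-0.703,np.float64(-2.98)],[0,0.023,-0.658,-0.738,np.float64(-2.98)],[0,0.023,-0.619,-0.772,np.float64(-2.98)],[0,0.023,-0.578,-0.803,np.float64(-2.98)],[0,0.023,-0.536,-0.832,np.float64(-2.98)],[0,0.023,-0.492,-0.858,np.float64(-2.98)],[0,0.023,-0.446,-0.883,np.float64(-2.98)],[0,0.023,-0.4,-0.905,np.float64(-2.98)],[0,0.023,-0.352,-0.924,np.float64(-2.98)],[0,0.023,-0.304,-0.941,np.float64(-2.98)],[0,0.023,-0.254,-0.956,np.float64(-2.98)],[0,0.023,-0.204,-0.968,np.float64(-2.98)]]
[[0,0.023,-0.154,-0.977,np.float64(-2.98)],[0,0.023,-0.103,-0.984,np.float64(-2.98)],[0,0.023,-0.051,-0.988,np.float64(-2.98)],[0,0.023,-0.0,-0.989,np.float64(-2.98)],[0,0.023,0.051,-0.988,np.float64(-2.98)],[0,0.023,0.103,-0.984,np.float64(-2.98)],[0,0.023,0.154,-0.977,np.float64(-2.98)],[0,0.023,0.204,-0.968,np.float64(-2.98)],[0,0.023,0.254,-0.956,np.float64(-2.98)],[0,0.023,0.304,-0.941,np.float64(-2.98)],[0,0.023,0.352,-0.924,np.float64(-2.98)],[0,0.023,0.4,-0.905,np.float64(-2.98)]]
```

Emit:
{"name": "arm_command", "arguments": {"moves": [[[0, 0.02, -0.7, -0.7, -3], [0, 0.02, -0.66, -0.74, -3], [0, 0.02, -0.62, -0.77, -3], [0, 0.02, -0.58, -0.8, -3], [0, 0.02, -0.54, -0.83, -3], [0, 0.02, -0.49, -0.86, -3], [0, 0.02, -0.45, -0.88, -3], [0, 0.02, -0.4, -0.9, -3], [0, 0.02, -0.35, -0.92, -3], [0, 0.02, -0.3, -0.94, -3], [0, 0.02, -0.25, -0.95, -3], [0, 0.02, -0.2, -0.97, -3]]]}}

```text
clock: 1.7
position: [0.3666, -0.2866, 0.298]
ee_rot: [0.609, 0.36, -0.609, 0.36]
ft_force: [0.3, -0.1, -0.1]
grip_width: 1.005
```

Emit:
{"name": "arm_command", "arguments": {"moves": [[[1, 0.02, -0.15, -0.98, -3], [1, 0.02, -0.1, -0.98, -3], [1, 0.02, -0.05, -0.99, -3], [1, 0.02, 0, -0.99, -3], [1, 0.02, 0.05, -0.99, -3], [1, 0.02, 0.1, -0.98, -3], [1, 0.02, 0.15, -0.98, -3], [1, 0.02, 0.2, -0.97, -3], [1, 0.02, 0.25, -0.95, -3], [1, 0.02, 0.3, -0.94, -3], [1, 0.02, 0.35, -0.92, -3], [1, 0.02, 0.4, -0.9, -2.5]]]}}

```text
clock: 2.7
position: [0.4672, -0.0076, 0.292]
ee_rot: [0.47, 0.528, -0.47, 0.529]
ft_force: [-0.3, -0.3, -0.2]
grip_width: -0.0
```

```bash
sed -i 's/round(-np.degrees(dpsi)\/n,2)/round(float(-np.degrees(dpsi)\/n),2)/; s/round(float(v),3)/round(float(v),2)/' h.py; python3 - <<'E'
from h import *
st(); im,c=snap('wrist','w1.png'); import pickle; pickle.dump(c,open('w1.pkl','wb'))
E
```

```text
{'clock': 2.7, 'joint_pos': [0.571, 0.027, -0.654, 1.847, 0.018, 1.273, 0.03], 'position': [0.467, -0.008, 0.292], 'ee_rot': [0.47, 0.528, -0.47, 0.529], 'ft_force': [-0.299, -0.295, -0.205], 'grip_width': -0.0}
```

View pics/w1.png

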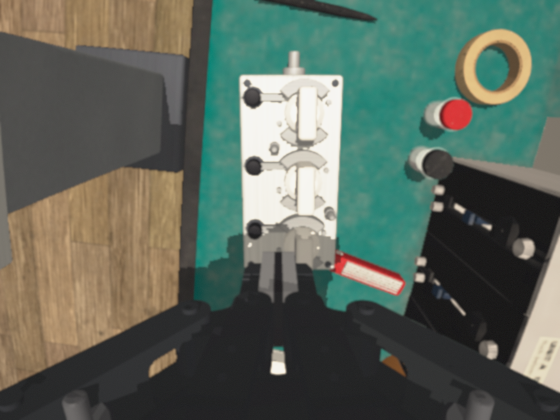

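```bash
python3 - <<'E'
from h import *
import pickle; c=pickle.load(open('w1.pkl','rb'))
im=cv2.imread('pics/w1.png')
pts=[('b2',-.044,.073,.055),('b1',-.044,.013,.055),('b0',-.044,-.047,.055),('c1',-.056,.092,.04),('c2',.034,.092,.04),('wa',.007,.08,.09),('wb',-.007,.08,.09),('w2',.007,.02,.09),('w2b',-.007,.02,.09),('w2c',.007,-.02,.09),('w2d',-.007,-.02,.09),('d',-.025,.03,.063),('d2',.025,-.03,.063)]
s=4;x0,y0=220,60
big=cv2.resize(im[y0:y0+180,x0:x0+140],None,fx=s,fy=s,interpolation=cv2.INTER_CUBIC)
for n,x,y,z in pts:
    q=w2p([*mf(x,y),z],c)[0]; print(n,q.round(1)); a=((q-[x0,y0])*s+s/2).astype(int); cv2.drawMarker(big,tuple(map(int,a)),(0,0,255),0,12,1)
cv2.imwrite('pics/w1z.png',cv2.resize(big,None,fx=.83,fy=.83))
E
```

```text
b2 [252.9  96.5]
b1 [253.7 167.9]
b0 [254.7 232.8]
c1 [239.8  74.1]
c2 [344.4  74.9]
wa [319.3  85.8]
wb [300.2  85.6]
w2 [316.8 166.9]
w2b [298.7 166.8]
w2c [315.1 216.4]
w2d [297.6 216.3]
d [275.6 149.5]
d2 [331.9 218.1]
```

View pics/w1z.png

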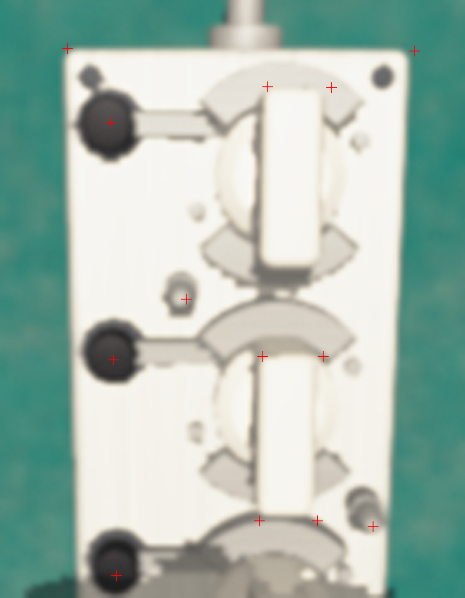

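```bash
sed -i 's/^TH=.*/TH=.1134; O=np.array([.4878,-.0007])/' h.py; python3 - <<'E'
from h import *
x,y=mf(-.044,-.047); print(x,y); plan(x,y,.137,TH,g=1,n=12)
E
```

```text
0.4494009914701765 -0.05237703691124849
from [ 0.4682 -0.0027  0.2921] psi 0.126 n 12
[[1,0.52,-0.08,0.16,0.06],[1,0.52,-0.08,0.16,0.06],[1,0.52,-0.08,0.16,0.06],[1,0.52,-0.08,0.16,0.06],[1,0.52,-0.08,0.16,0.06],[1,0.52,-0.08,0.16,0.06],[1,0.52,-0.08,0.16,0.06],[1,0.52,-0.08,0.16,0.06],[1,0.52,-0.08,0.16,0.06],[1,0.52,-0.08,0.16,0.06],[1,0.52,-0.08,0.16,0.06],[1,0.52,-0.08,0.16,0.06]]
```

```bash
python3 - <<'E'
from h import *
st(); im,c=snap('wrist','w2.png'); import pickle; pickle.dump(c,open('w2.pkl','wb')); st()
im=cv2.imread('pics/w2.png')
pts=[('b2',-.044,.073,.055),('b1',-.044,.013,.055),('b0',-.044,-.047,.055),('c1',-.056,.092,.04),('c2',.034,.092,.04),('wa',.007,.08,.09),('wb',-.007,.08,.09),('w2',.007,.02,.09),('w2b',-.007,.02,.09),('w2c',.007,-.02,.09),('w2d',-.007,-.02,.09),('d',-.025,.03,.063),('d2',.025,-.03,.063)]
s=4;x0,y0=220,60
big=cv2.resize(im[y0:y0+180,x0:x0+140],None,fx=s,fy=s,interpolation=cv2.INTER_CUBIC)
for n,x,y,z in pts:
    q=w2p([*mf(x,y),z],c)[0]; a=((q-[x0,y0])*s+s/2).astype(int); cv2.drawMarker(big,tuple(map(int,a)),(0,0,255),0,12,1)
cv2.imwrite('pics/w2z.png',cv2.resize(big,None,fx=.83,fy=.83))
E
```

```text
{'clock': 2.75, 'joint_pos': [0.567, 0.029, -0.66, 1.845, 0.017, 1.272, 0.028], 'position': [0.468, -0.003, 0.292], 'ee_rot': [0.468, 0.53, -0.467, 0.53], 'ft_force': [-1.603, 4.163, -0.468], 'grip_width': -0.001}
{'clock': 2.8, 'joint_pos': [0.569, 0.028, -0.657, 1.846, 0.017, 1.272, 0.029], 'position': [0.468, -0.005, 0.292], 'ee_rot': [0.469, 0.53, -0.468, 0.529], 'ft_force': [-1.019, -0.343, 0.761], 'grip_width': -0.001}
```

View pics/w2z.png

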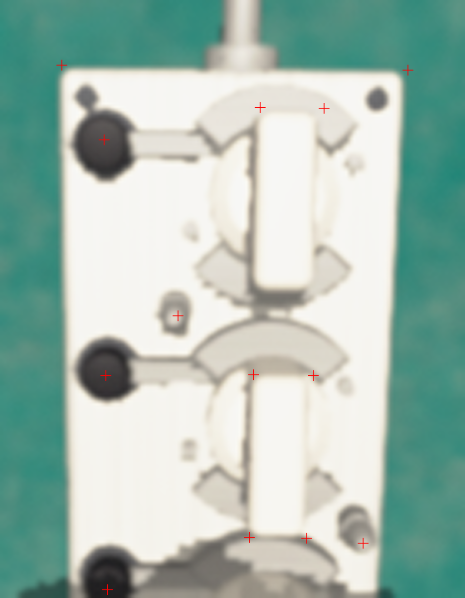

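Emit:
{"name": "arm_command", "arguments": {"moves": [[[1, 0.52, -0.08, 0.16, 0.06], [1, 0.52, -0.08, 0.16, 0.06], [1, 0.52, -0.08, 0.16, 0.06], [1, 0.52, -0.08, 0.16, 0.06], [1, 0.52, -0.08, 0.16, 0.06], [1, 0.52, -0.08, 0.16, 0.06], [1, 0.52, -0.08, 0.16, 0.06], [1, 0.52, -0.08, 0.16, 0.06], [1, 0.52, -0.08, 0.16, 0.06], [1, 0.52, -0.08, 0.16, 0.06], [1, 0.52, -0.08, 0.16, 0.06], [1, 0, 0, 0, 0]]]}}

```text
clock: 3.8
position: [0.4483, -0.0564, 0.1468]
ee_rot: [0.473, 0.526, -0.475, 0.524]
ft_force: [-0.6, -0.2, -0.5]
grip_width: -0.001
```

```bash
python3 - <<'E'
from h import *
o=st(); x,y=mf(-.044,-.047); print(x,y); plan(x,y,.121,TH,g=1)
E
```

```text
{'clock': 3.8, 'joint_pos': [0.601, 0.166, -0.608, 2.048, 0.115, 0.964, 0.034], 'position': [0.448, -0.056, 0.147], 'ee_rot': [0.473, 0.526, -0.475, 0.524], 'ft_force': [-0.591, -0.164, -0.527], 'grip_width': -0.001}
0.4494009914701765 -0.05237703691124849
from [ 0.4483 -0.0564  0.1468] psi 0.101 n 2
[[1,0.52,0.03,-0.08,-0.36],[1,0.52,0.03,-0.08,-0.36]]
```

Emit:
{"name": "arm_command", "arguments": {"moves": [[[1, 0.1, 0.03, -0.16, -0.4], [1, 0.2, 0.02, 0, -0.3], [1, 0.2, 0, 0, 0], [1, 0.2, 0, 0, 0], [1, 0.15, 0, 0, 0], [1, 0.1, 0, 0, 0], [1, 0.1, 0, 0, 0], [1, 0, 0, 0, 0], [1, 0, 0, 0, 0]]]}}

```text
clock: 4.55
position: [0.4508, -0.0518, 0.1225]
ee_rot: [0.471, 0.528, -0.471, 0.528]
ft_force: [-0.9, -0.4, -0.2]
grip_width: -0.002
```

Emit:
{"name": "arm_command", "arguments": {"moves": [[[1, 0.05, 0, 0, 0], [1, 0.05, 0, 0, 0], [1, 0.05, 0, 0, 0]]]}}

```text
clock: 4.8
position: [0.4511, -0.0519, 0.1194]
ee_rot: [0.471, 0.527, -0.471, 0.528]
ft_force: [-11.1, 1.0, 29.9]
grip_width: 0.0
```

Emit:
{"name": "arm_command", "arguments": {"moves": [[[1, 0.04, 0, 0, 0], [1, 0.04, 0, 0, 0]]]}}

```text
clock: 4.97
position: [0.4514, -0.0518, 0.1191]
ee_rot: [0.47, 0.527, -0.471, 0.528]
ft_force: [-20.5, 2.4, 53.8]
grip_width: 0.002
```

Emit:
{"name": "arm_command", "arguments": {"moves": [[[1, -0.4, 0, 0, 0], [1, -0.4, 0, 0, 0], [1, 0, 0, -0.4, 0], [1, 0, 0, -0.6, 0], [1, 0, 0, -0.6, 0], [1, 0, 0, -0.5, 0], [1, 0, 0, -0.3, 0], [1, 0, 0, 0, 0], [1, 0, 0, 0, 0]]]}}

```text
clock: 5.72
position: [0.4439, 0.0079, 0.1367]
ee_rot: [0.471, 0.528, -0.471, 0.528]
ft_force: [0.1, -0.2, -0.2]
grip_width: 0.003
```

```bash
python3 - <<'E'
from h import *
o=st(); x,y=mf(-.044,.013); print(x,y); plan(x,y,.120,TH,g=1)
E
```

```text
{'clock': 5.717, 'joint_pos': [0.509, 0.17, -0.662, 2.075, 0.13, 0.936, -0.109], 'position': [0.444, 0.008, 0.137], 'ee_rot': [0.471, 0.528, -0.471, 0.528], 'ft_force': [0.092, -0.245, -0.19], 'grip_width': 0.003}
0.44261156483770514 0.007237589532287069
from [0.4439 0.0079 0.1367] psi 0.114 n 1
[[1,0.67,-0.06,0.02,0.06]]
```

Emit:
{"name": "arm_command", "arguments": {"moves": [[[1, 0.2, -0.05, 0, 0], [1, 0.2, 0, 0, 0], [1, 0.1, 0, 0, 0], [1, 0.1, 0, 0, 0], [1, 0.1, 0, 0, 0], [1, 0, 0, 0, 0]]]}}

```text
clock: 6.22
position: [0.4429, 0.007, 0.1196]
ee_rot: [0.471, 0.527, -0.471, 0.528]
ft_force: [-2.3, -4.7, 8.3]
grip_width: 0.001
```

Emit:
{"name": "arm_command", "arguments": {"moves": [[[1, 0.04, 0, 0, 0], [1, 0.03, 0, 0, 0]]]}}

```text
clock: 6.38
position: [0.4433, 0.007, 0.1192]
ee_rot: [0.471, 0.527, -0.472, 0.528]
ft_force: [-14.3, -4.3, 43.5]
grip_width: -0.001
```

Stop reached. On to button 2.

Emit:
{"name": "arm_command", "arguments": {"moves": [[[1, -0.4, 0, 0, 0], [1, -0.37, 0, 0, 0], [1, 0, 0, -0.4, 0], [1, 0, 0, -0.6, 0], [1, 0, 0, -0.6, 0], [1, 0, 0, -0.5, 0], [1, 0, 0, -0.3, 0], [1, 0, 0, 0, 0], [1, 0, 0, 0, 0]]]}}

```text
clock: 7.13
position: [0.4358, 0.0674, 0.1366]
ee_rot: [0.47, 0.528, -0.471, 0.528]
ft_force: [0.4, -0.7, 0.1]
grip_width: 0.004
```

```bash
python3 - <<'E'
from h import *
o=st(); x,y=mf(-.044,.073); print(x,y); plan(x,y,.1195,TH,g=1)
E
```

```text
{'clock': 7.133, 'joint_pos': [0.422, 0.171, -0.713, 2.08, 0.139, 0.937, -0.252], 'position': [0.436, 0.067, 0.137], 'ee_rot': [0.47, 0.528, -0.471, 0.528], 'ft_force': [0.414, -0.657, 0.148], 'grip_width': 0.004}
0.43582213820523386 0.06685221597582262
from [0.4358 0.0674 0.1366] psi 0.114 n 1
[[1,0.69,-0.0,0.02,0.06]]
```

Emit:
{"name": "arm_command", "arguments": {"moves": [[[1, 0.2, 0, 0, 0], [1, 0.2, 0, 0, 0], [1, 0.1, 0, 0, 0], [1, 0.1, 0, 0, 0], [1, 0.1, 0, 0, 0], [1, 0, 0, 0, 0]]]}}

```text
clock: 7.63
position: [0.4363, 0.0667, 0.1196]
ee_rot: [0.471, 0.527, -0.471, 0.528]
ft_force: [-0.9, -4.0, 7.9]
grip_width: -0.001
```

Emit:
{"name": "arm_command", "arguments": {"moves": [[[1, 0.04, 0, 0, 0], [1, 0.03, 0, 0, 0]]]}}

```text
clock: 7.8
position: [0.4366, 0.0667, 0.1192]
ee_rot: [0.471, 0.527, -0.471, 0.528]
ft_force: [-14.3, -5.7, 45.1]
grip_width: 0.001
```

Emit:
{"name": "arm_command", "arguments": {"moves": [[[1, -0.9, 0, 0, 0], [0, -0.9, 0, 0, 0], [0, -0.9, 0, 0, 0], [0, 0, 0.5, 0.15, 0], [0, 0, 0.6, 0.2, 0], [0, 0, 0.6, 0.17, 0], [0, 0, 0, 0, 0], [0, 0, 0, 0, 0]]]}}

```text
clock: 8.47
position: [0.4795, 0.0592, 0.1845]
ee_rot: [0.471, 0.528, -0.471, 0.527]
ft_force: [-0.1, 0.1, -0.9]
grip_width: 0.974
```

```bash
python3 - <<'E'
from h import *
o=st(); x,y=mf(0,.06); print(x,y); plan(x,y,.136,TH,g=0,n=5)
im,c=snap('wrist','w3.png')
for z in (.09,): 
  for a,b in [(.007,.08),(-.007,.08),(.007,.04),(-.007,.04)]: print(w2p([*mf(a,b),z],c)[0].round(1))
E
```

```text
{'clock': 8.467, 'joint_pos': [0.434, 0.195, -0.702, 1.938, 0.143, 1.059, -0.216], 'position': [0.48, 0.059, 0.185], 'ee_rot': [0.471, 0.528, -0.471, 0.527], 'ft_force': [-0.149, 0.063, -0.866], 'grip_width': 0.974}
0.48101057336752867 0.05891462644353556
from [0.4795 0.0592 0.1845] psi 0.113 n 5
[[0,0.39,0.01,0.0,-0.0],[0,0.39,0.01,0.0,-0.0],[0,0.39,0.01,0.0,-0.0],[0,0.39,0.01,0.0,-0.0],[0,0.39,0.01,0.0,-0.0]]
[298.5 212.5]
[269.6 212.5]
[297.2 286.7]
[270.1 286.7]
```

View pics/w3.png

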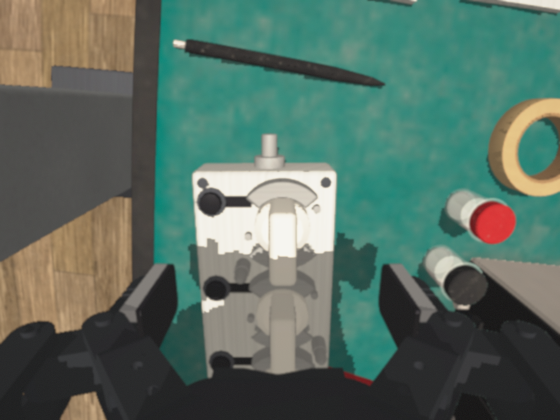

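Emit:
{"name": "arm_command", "arguments": {"moves": [[[0, 0.4, 0.01, 0, 0], [0, 0.4, 0.01, 0, 0], [0, 0.4, 0.01, 0, 0], [0, 0.4, 0.01, 0, 0], [0, 0.34, 0.01, 0, 0], [0, 0, 0, 0, 0], [1, 0, 0, 0, 0], [1, 0, 0, 0, 0], [1, 0, 0, 0, 0], [1, 0, 0, 0, 0], [1, 0, 0, 0, 0], [1, 0, 0, 0, 0]]], "force": 60}}

```text
clock: 9.52
position: [0.4811, 0.0593, 0.137]
ee_rot: [0.471, 0.527, -0.471, 0.528]
ft_force: [-3.7, -2.8, 20.5]
grip_width: 0.153
```

Emit:
{"name": "arm_command", "arguments": {"moves": [[[1, -0.03, 0, 0, -3], [1, 0, 0, 0, -7], [1, 0, 0, 0, -7], [1, 0, 0, 0, -7], [1, 0, 0, 0, -7], [1, 0, 0, 0, -7], [1, 0, 0, 0, -7], [1, 0, 0, 0, -7], [1, 0, 0, 0, -7], [1, 0, 0, 0, -7], [1, 0, 0, 0, -7], [1, 0, 0, 0, -7]]]}}

```text
clock: 10.52
position: [0.4809, 0.0592, 0.1374]
ee_rot: [0.019, 0.707, -0.02, 0.707]
ft_force: [0.5, -1.1, -0.5]
grip_width: 0.152
```

Emit:
{"name": "arm_command", "arguments": {"moves": [[[1, 0, 0, 0, -5], [1, 0, 0, 0, 0], [1, 0, 0, 0, 0]]]}}

```text
clock: 10.77
position: [0.4809, 0.0592, 0.1374]
ee_rot: [-0.008, 0.707, 0.008, 0.707]
ft_force: [-0.4, -0.4, -1.7]
grip_width: 0.152
```

```bash
python3 - <<'E'
from h import *
o=st(); M=R.from_quat(o['ee_rot']).as_matrix(); print(np.degrees(np.arctan2(M[1,1],M[0,1])-TH)); snap('wrist','w4.png'); snap('side','s4.png')
E
```

```text
{'clock': 10.767, 'joint_pos': [0.612, 0.333, -0.925, 1.968, 0.317, 0.992, 1.131], 'position': [0.481, 0.059, 0.137], 'ee_rot': [-0.008, 0.707, 0.008, 0.707], 'ft_force': [-0.428, -0.423, -1.671], 'grip_width': 0.152}
84.83162112145456
```

View pics/w4.png

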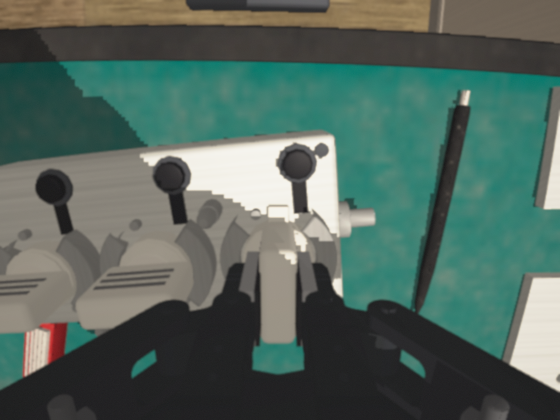

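```bash
cat >> h.py <<'E'
TT=-.093; TO=np.array([.4775,-.268])
def tf(x,y): return TO+np.array([[np.cos(TT),-np.sin(TT)],[np.sin(TT),np.cos(TT)]])@[x,y]
TJ=TT+np.pi/2
E
python3 - <<'E'
from h import *
o=manip.get_obs(); o=dict(o); o['position']=np.array(o['position'])+[0,0,.085]
x,y=tf(.044,0); print(x,y); plan(x,y,.222,TJ,g=1,n=15,o=o)
E
```

```text
0.5213098591033363 -0.2720861039323321
from [0.4809 0.0592 0.2224] psi 1.594 n 15
[[1,0.0,-0.89,0.09,0.44],[1,0.0,-0.89,0.09,0.44],[1,0.0,-0.88,0.1,0.44],[1,0.0,-0.88,0.11,0.44],[1,0.0,-0.88,0.11,0.44],[1,0.0,-0.88,0.12,0.44],[1,0.0,-0.88,0.13,0.44],[1,0.0,-0.88,0.14,0.44],[1,0.0,-0.88,0.14,0.44],[1,0.0,-0.88,0.15,0.44],[1,0.0,-0.88,0.16,0.44],[1,0.0,-0.88,0.16,0.44]]
[[1,0.0,-0.87,0.17,0.44],[1,0.0,-0.87,0.18,0.44],[1,0.0,-0.87,0.18,0.44]]
```

Emit:
{"name": "arm_command", "arguments": {"moves": [[[1, -0.2, 0, 0, 0], [1, -0.3, 0, 0, 0], [1, -0.5, 0, 0, 0], [1, -0.8, 0, 0, 0], [1, -0.8, 0, 0, 0], [1, -0.8, 0, 0, 0], [1, 0, 0, 0, 0]]]}}

```text
clock: 11.45
position: [0.4826, 0.0601, 0.2271]
ee_rot: [-0.01, 0.705, 0.009, 0.709]
ft_force: [0.9, -0.5, -0.9]
grip_width: 0.156
```

Emit:
{"name": "arm_command", "arguments": {"moves": [[[1, 0, -0.89, 0.09, 0.44], [1, 0, -0.89, 0.09, 0.44], [1, 0, -0.88, 0.1, 0.44], [1, 0, -0.88, 0.11, 0.44], [1, 0, -0.88, 0.11, 0.44], [1, 0, -0.88, 0.12, 0.44], [1, 0, -0.88, 0.13, 0.44], [1, 0, -0.88, 0.14, 0.44], [1, 0, -0.88, 0.14, 0.44], [1, 0, -0.88, 0.15, 0.44], [1, 0, -0.88, 0.16, 0.44], [1, 0, -0.88, 0.16, 0.44]]]}}

```text
clock: 12.45
position: [0.5143, -0.2072, 0.2228]
ee_rot: [0.023, 0.707, -0.024, 0.707]
ft_force: [0.6, -0.2, -0.7]
grip_width: 0.152
```

Emit:
{"name": "arm_command", "arguments": {"moves": [[[1, 0, -0.87, 0.17, 0.44], [1, 0, -0.87, 0.18, 0.44], [1, 0, -0.87, 0.18, 0.44], [1, 0, 0, 0, 0], [1, 0, 0, 0, 0]]]}}

```text
clock: 12.87
position: [0.5224, -0.2734, 0.2222]
ee_rot: [0.032, 0.706, -0.032, 0.706]
ft_force: [-0.3, 0.1, -1.9]
grip_width: 0.155
```

```bash
python3 - <<'E'
from h import *
o=st(); x,y=tf(.044,0); print(x,y); plan(x,y,.101,TJ,g=1,n=6)
snap('wrist','w5.png')
E
```

```text
{'clock': 12.867, 'joint_pos': [0.996, 0.409, -0.739, 1.63, 0.289, 1.215, 1.676], 'position': [0.522, -0.273, 0.222], 'ee_rot': [0.032, 0.706, -0.032, 0.706], 'ft_force': [-0.293, 0.129, -1.875], 'grip_width': 0.155}
0.5213098591033363 -0.2720861039323321
from [ 0.5224 -0.2734  0.2222] psi 1.479 n 6
[[1,0.81,0.01,-0.01,0.01],[1,0.81,0.01,-0.01,0.01],[1,0.81,0.01,-0.01,0.01],[1,0.81,0.01,-0.01,0.01],[1,0.81,0.01,-0.01,0.01],[1,0.81,0.01,-0.01,0.01]]
```

View pics/w5.png

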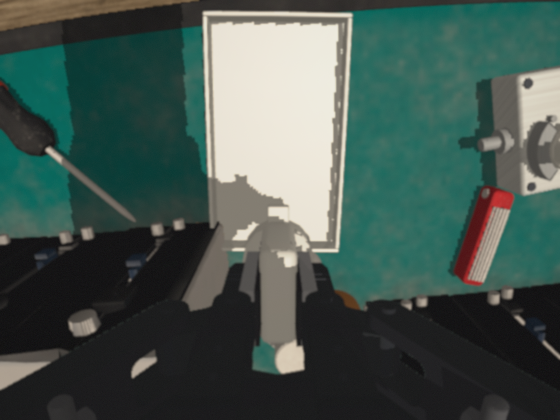

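```bash
python3 - <<'E'
from h import *
c=info('top')
for p,z in [((388,197),0),((388,190),.1),((388,100),.15),((388,185),.15),((374,178),.118),((369.7,184),0)]: print(p,z,p2w(p,z,c)[0].round(3))
cv2.imwrite('pics/x.png',cv2.resize(cv2.imread('pics/top0.png')[140:260,340:450],None,fx=5,fy=5,interpolation=cv2.INTER_CUBIC))
c=info('wrist'); print(p2w((222,225),.12,c),p2w((182,318),.12,c),p2w((222,225),.03,c),p2w((182,318),.03,c))
E
```

```text
(388, 197) 0 [ 0.549 -0.32   0.   ]
(388, 190) 0.1 [ 0.559 -0.291  0.1  ]
(388, 100) 0.15 [ 0.785 -0.287  0.15 ]
(388, 185) 0.15 [ 0.566 -0.276  0.15 ]
(374, 178) 0.118 [ 0.589 -0.25   0.118]
(369.7, 184) 0 [ 0.588 -0.267  0.   ]
[[ 0.50761378 -0.30021627  0.12      ]] [[ 0.56039398 -0.3302438   0.12      ]] [[ 0.53686427 -0.31781894  0.03      ]] [[ 0.617197   -0.36352156  0.03      ]]
```

View pics/x.png

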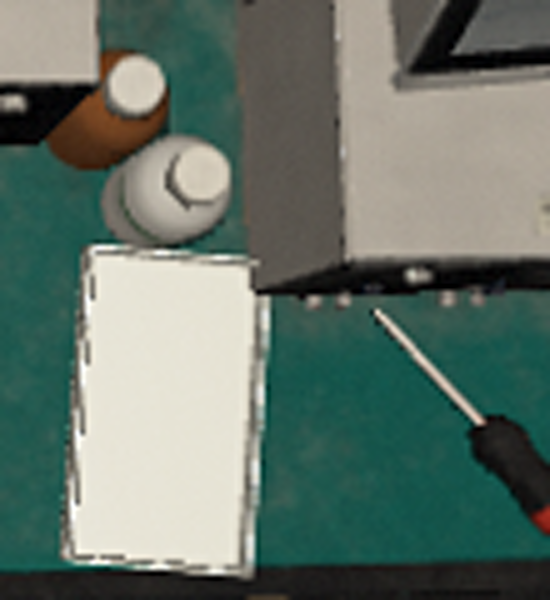

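```bash
python3 - <<'E'
from h import *
x,y=tf(.003,.022); print(x,y); plan(x,y,.115,TJ,g=1,n=8)
E
```

```text
0.48253008781412077 -0.24637366844371814
from [ 0.5227 -0.2719  0.2224] psi 1.481 n 8
[[1,0.54,0.11,-0.21,0.03],[1,0.54,0.11,-0.21,0.03],[1,0.54,0.11,-0.21,0.03],[1,0.54,0.11,-0.21,0.03],[1,0.54,0.11,-0.21,0.03],[1,0.54,0.11,-0.21,0.03],[1,0.54,0.11,-0.21,0.03],[1,0.54,0.11,-0.21,0.03]]
```

Emit:
{"name": "arm_command", "arguments": {"moves": [[[1, 0.1, 0.3, -0.5, 0], [1, 0.3, 0.3, -0.6, 0], [1, 0.6, 0.28, -0.58, 0], [1, 0.8, 0, 0, 0], [1, 0.8, 0, 0, 0], [1, 0.8, 0, 0, 0], [1, 0.6, 0, 0, 0], [1, 0.28, 0, 0, 0], [1, 0, 0, 0, 0], [1, 0, 0, 0, 0]]]}}

```text
clock: 13.75
position: [0.4832, -0.2457, 0.116]
ee_rot: [0.031, 0.706, -0.031, 0.707]
ft_force: [0.8, 0.3, -0.8]
grip_width: 0.151
```

Emit:
{"name": "arm_command", "arguments": {"moves": [[[1, 0.2, 0, 0, 0], [1, 0.1, 0, 0, 0], [1, 0.1, 0, 0, 0], [1, 0.1, 0, 0, 0], [1, 0, 0, 0, 0]]]}}

```text
clock: 14.17
position: [0.4826, -0.2462, 0.1026]
ee_rot: [0.031, 0.707, -0.031, 0.706]
ft_force: [-0.7, 0.6, -1.6]
grip_width: 0.152
```

Emit:
{"name": "arm_command", "arguments": {"moves": [[[1, 0.05, 0, 0, 0], [1, 0.05, 0, 0, 0], [1, 0, 0, 0, 0]]]}}

```text
clock: 14.42
position: [0.4827, -0.2463, 0.1002]
ee_rot: [0.031, 0.706, -0.031, 0.706]
ft_force: [-0.4, 0.4, -1.8]
grip_width: 0.154
```

Emit:
{"name": "arm_command", "arguments": {"moves": [[[1, 0.04, 0, 0, 0], [1, 0, 0, 0, 0]]]}}

```text
clock: 14.58
position: [0.4829, -0.2463, 0.1]
ee_rot: [0.031, 0.706, -0.032, 0.706]
ft_force: [-3.9, 0.9, 7.5]
grip_width: 0.147
```

Emit:
{"name": "arm_command", "arguments": {"moves": [[[0.6, 0, 0, 0, 0], [0.6, 0, 0, 0, 0], [0.6, 0, 0, 0, 0], [0.6, -0.4, 0, 0, 0], [0.6, -0.9, 0, 0, 0], [0.6, -0.9, 0, 0, 0], [0.6, -0.9, 0, 0, 0], [0.6, 0, 0, 0, 0]]]}}

```text
clock: 15.25
position: [0.4848, -0.2467, 0.1819]
ee_rot: [0.03, 0.704, -0.032, 0.708]
ft_force: [0.8, -0.6, 0.9]
grip_width: 0.402
```

```bash
python3 - <<'E'
from h import *
o=st(); x,y=mf(0,0); print(x,y); plan(x,y,.19,TH,g=0)
snap('side','s6.png')
E
```

```text
{'clock': 15.25, 'joint_pos': [1.033, 0.352, -0.757, 1.794, 0.271, 1.096, 1.665], 'position': [0.485, -0.247, 0.182], 'ee_rot': [0.03, 0.704, -0.032, 0.708], 'ft_force': [0.805, -0.557, 0.868], 'grip_width': 0.402}
0.4878 -0.0007
from [ 0.4848 -0.2467  0.1819] psi 1.482 n 11
[[0,-0.03,0.89,-0.07,7.13],[0,-0.03,0.88,-0.18,7.13],[0,-0.03,0.85,-0.29,7.13],[0,-0.03,0.81,-0.39,7.13],[0,-0.03,0.75,-0.49,7.13],[0,-0.03,0.69,-0.58,7.13],[0,-0.03,0.61,-0.66,7.13],[0,-0.03,0.52,-0.73,7.13],[0,-0.03,0.43,-0.79,7.13],[0,-0.03,0.33,-0.83,7.13],[0,-0.03,0.22,-0.87,7.13]]
```

View pics/s6.png

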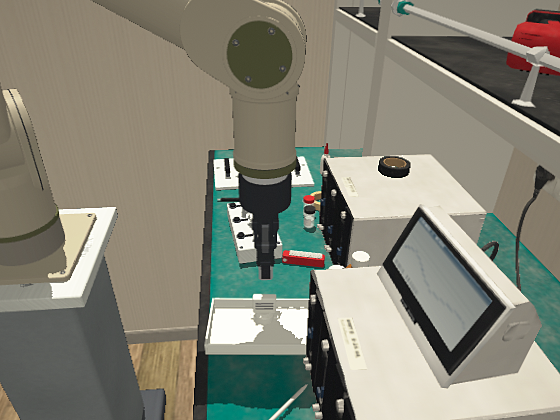

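Emit:
{"name": "arm_command", "arguments": {"moves": [[[0, -0.3, 0.89, -0.07, 7.13], [0, -0.1, 0.88, -0.18, 7.13], [0, -0.03, 0.85, -0.29, 7.13], [0, -0.03, 0.81, -0.39, 7.13], [0, -0.03, 0.75, -0.49, 7.13], [0, -0.03, 0.69, -0.58, 7.13], [0, 0, 0.61, -0.66, 7.13], [0, 0, 0.52, -0.73, 7.13], [0, 0, 0.43, -0.79, 7.13], [0, 0, 0.33, -0.83, 7.13], [0, 0, 0.22, -0.87, 7.13], [0, 0, 0, 0, 0]]]}}

```text
clock: 16.3
position: [0.485, 0.0052, 0.1898]
ee_rot: [0.473, 0.527, -0.472, 0.526]
ft_force: [0.6, 0.4, -0.1]
grip_width: 1.001
```

Emit:
{"name": "arm_command", "arguments": {"moves": [[[0, 0, 0, 0, 0], [0, 0, 0, 0, 0]]]}}

```text
clock: 16.47
position: [0.4853, -0.0001, 0.1896]
ee_rot: [0.47, 0.528, -0.471, 0.528]
ft_force: [0.3, -0.5, -0.0]
grip_width: 1.0
```

```bash
python3 - <<'E'
from h import *
o=st(); x,y=mf(0,0); print(x,y); plan(x,y,.137,TH,g=0,n=6)
E
```

```text
{'clock': 16.467, 'joint_pos': [0.593, 0.2, -0.742, 1.927, 0.154, 1.072, -0.099], 'position': [0.485, -0.0, 0.19], 'ee_rot': [0.47, 0.528, -0.471, 0.528], 'ft_force': [0.262, -0.492, -0.005], 'grip_width': 1.0}
0.4878 -0.0007
from [ 4.853e-01 -1.000e-04  1.896e-01] psi 0.115 n 6
[[0,0.35,0.02,0.01,0.02],[0,0.35,0.02,0.01,0.02],[0,0.35,0.02,0.01,0.02],[0,0.35,0.02,0.01,0.02],[0,0.35,0.02,0.01,0.02],[0,0.35,0.02,0.01,0.02]]
```

Emit:
{"name": "arm_command", "arguments": {"moves": [[[0, 0.35, 0.02, 0.01, 0], [0, 0.35, 0.02, 0.01, 0], [0, 0.35, 0.02, 0.01, 0], [0, 0.35, 0.02, 0, 0], [0, 0.35, 0.02, 0, 0], [0, 0.35, 0, 0, 0], [1, 0, 0, 0, 0], [1, 0, 0, 0, 0], [1, 0, 0, 0, 0], [1, 0, 0, 0, 0], [1, 0, 0, 0, 0], [1, 0, 0, 0, 0]]]}}

```text
clock: 17.47
position: [0.4883, 0.0, 0.1378]
ee_rot: [0.471, 0.527, -0.471, 0.528]
ft_force: [-3.9, -0.9, 21.1]
grip_width: 0.153
```

Emit:
{"name": "arm_command", "arguments": {"moves": [[[1, -0.03, 0, 0, -3], [1, 0, 0, 0, -7], [1, 0, 0, 0, -7], [1, 0, 0, 0, -7], [1, 0, 0, 0, -7], [1, 0, 0, 0, -7], [1, 0, 0, 0, -7], [1, 0, 0, 0, -7], [1, 0, 0, 0, -7], [1, 0, 0, 0, -7], [1, 0, 0, 0, -7], [1, 0, 0, 0, -7]]]}}

```text
clock: 18.47
position: [0.488, -0.0001, 0.1382]
ee_rot: [0.02, 0.707, -0.02, 0.707]
ft_force: [-0.1, -0.8, -1.8]
grip_width: 0.153
```

Emit:
{"name": "arm_command", "arguments": {"moves": [[[1, 0, 0, 0, -5], [1, 0, 0, 0, 0], [1, 0, 0, 0, 0]]]}}

```text
clock: 18.72
position: [0.488, -0.0001, 0.1382]
ee_rot: [-0.008, 0.707, 0.008, 0.707]
ft_force: [-0.3, 0.8, -1.9]
grip_width: 0.152
```

```bash
python3 - <<'E'
from h import *
o=st(); snap('wrist','w7.png');o=dict(o); o['position']=np.array(o['position'])+[0,0,.085]
x,y=tf(-.058,.025); print(x,y); plan(x,y,.2,TJ,g=1,n=12,o=o)
E
```

```text
{'clock': 18.717, 'joint_pos': [0.77, 0.358, -0.972, 1.958, 0.35, 1.005, 1.229], 'position': [0.488, -0.0, 0.138], 'ee_rot': [-0.008, 0.707, 0.008, 0.707], 'ft_force': [-0.283, 0.789, -1.875], 'grip_width': 0.152}
0.42207229023442716 -0.23772180668957568
from [ 4.880e-01 -1.000e-04  2.232e-01] psi 1.593 n 12
[[1,0.08,-0.79,-0.24,0.55],[1,0.08,-0.79,-0.23,0.55],[1,0.08,-0.79,-0.22,0.55],[1,0.08,-0.79,-0.21,0.55],[1,0.08,-0.8,-0.21,0.55],[1,0.08,-0.8,-0.2,0.55],[1,0.08,-0.8,-0.19,0.55],[1,0.08,-0.8,-0.18,0.55],[1,0.08,-0.8,-0.18,0.55],[1,0.08,-0.8,-0.17,0.55],[1,0.08,-0.81,-0.16,0.55],[1,0.08,-0.81,-0.15,0.55]]
```

View pics/w7.png

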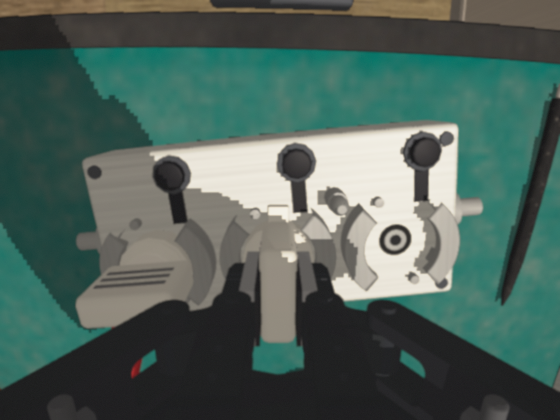

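Twisted properly; lift and carry.

Emit:
{"name": "arm_command", "arguments": {"moves": [[[1, -0.2, 0, 0, 0], [1, -0.3, 0, 0, 0], [1, -0.5, 0, 0, 0], [1, -0.8, 0, 0, 0], [1, -0.8, 0, 0, 0], [1, -0.8, 0, 0, 0], [1, 0, 0, 0, 0]]]}}

```text
clock: 19.35
position: [0.4898, 0.0007, 0.2278]
ee_rot: [-0.009, 0.705, 0.009, 0.709]
ft_force: [1.8, -0.1, -1.0]
grip_width: 0.152
```

Emit:
{"name": "arm_command", "arguments": {"moves": [[[1, 0.0, -0.79, -0.24, 0.55], [1, 0.0, -0.79, -0.23, 0.55], [1, 0.0, -0.79, -0.22, 0.55], [1, 0.0, -0.79, -0.21, 0.55], [1, 0.0, -0.8, -0.21, 0.55], [1, 0.1, -0.8, -0.2, 0.55], [1, 0.1, -0.8, -0.19, 0.55], [1, 0.1, -0.8, -0.18, 0.55], [1, 0.15, -0.8, -0.18, 0.55], [1, 0.15, -0.8, -0.17, 0.55], [1, 0.15, -0.8, -0.16, 0.55], [1, 0.15, -0.8, -0.15, 0.55]]]}}

```text
clock: 20.35
position: [0.4228, -0.2384, 0.2009]
ee_rot: [0.032, 0.706, -0.032, 0.707]
ft_force: [0.5, 0.6, -1.2]
grip_width: 0.151
```

Emit:
{"name": "arm_command", "arguments": {"moves": [[[1, 0, 0, 0, 0], [1, 0, 0, 0, 0], [1, 0, 0, 0, 0]]]}}

```text
clock: 20.6
position: [0.4234, -0.2371, 0.2008]
ee_rot: [0.032, 0.706, -0.031, 0.707]
ft_force: [1.4, 0.4, -1.5]
grip_width: 0.152
```

```bash
python3 - <<'E'
from h import *
o=st();x,y=tf(-.058,.025); plan(x,y,.104,TJ,g=1)
E
```

```text
{'clock': 20.6, 'joint_pos': [1.216, 0.208, -0.866, 1.912, 0.177, 1.1, 1.761], 'position': [0.423, -0.237, 0.201], 'ee_rot': [0.032, 0.706, -0.031, 0.707], 'ft_force': [1.397, 0.443, -1.483], 'grip_width': 0.152}
from [ 0.4234 -0.2371  0.2008] psi 1.482 n 5
[[1,0.77,-0.01,-0.01,0.04],[1,0.77,-0.01,-0.01,0.04],[1,0.77,-0.01,-0.01,0.04],[1,0.77,-0.01,-0.01,0.04],[1,0.77,-0.01,-0.01,0.04]]
```

Emit:
{"name": "arm_command", "arguments": {"moves": [[[1, 0.5, -0.02, -0.02, 0], [1, 0.8, -0.02, 0, 0], [1, 0.9, 0, 0, 0], [1, 0.8, 0, 0, 0], [1, 0.5, 0, 0, 0], [1, 0.3, 0, 0, 0], [1, 0.07, 0, 0, 0], [1, 0.05, 0, 0, 0], [1, 0.05, 0, 0, 0], [1, 0, 0, 0, 0]]]}}

```text
clock: 21.43
position: [0.423, -0.2387, 0.1021]
ee_rot: [0.031, 0.706, -0.032, 0.707]
ft_force: [0.5, 0.4, -1.8]
grip_width: 0.152
```

Emit:
{"name": "arm_command", "arguments": {"moves": [[[1, 0.04, 0, 0, 0], [1, 0, 0, 0, 0]]]}}

```text
clock: 21.6
position: [0.4229, -0.2387, 0.1009]
ee_rot: [0.031, 0.706, -0.032, 0.707]
ft_force: [1.6, 0.6, 0.1]
grip_width: 0.152
```

Touching down; release and go to cartridge 0.

Emit:
{"name": "arm_command", "arguments": {"moves": [[[1, 0.02, 0, 0, 0], [0.6, 0, 0, 0, 0], [0.6, 0, 0, 0, 0], [0.6, 0, 0, 0, 0], [0.6, -0.4, 0, 0, 0], [0.6, -0.9, 0, 0, 0], [0.6, -0.9, 0, 0, 0], [0.6, -0.9, 0, 0, 0], [0.6, -0.5, 0, 0, 0], [0.6, 0, 0, 0, 0]]]}}

```text
clock: 22.43
position: [0.4238, -0.239, 0.1929]
ee_rot: [0.031, 0.705, -0.033, 0.708]
ft_force: [0.3, -1.3, 0.4]
grip_width: 0.399
```

```bash
python3 - <<'E'
from h import *
o=st(); x,y=mf(0,-.06); print(x,y); plan(x,y,.19,TH,g=0)
snap('side','s8.png')
E
```

```text
{'clock': 22.433, 'joint_pos': [1.216, 0.221, -0.867, 1.919, 0.192, 1.081, 1.752], 'position': [0.424, -0.239, 0.193], 'ee_rot': [0.031, 0.705, -0.033, 0.708], 'ft_force': [0.302, -1.294, 0.426], 'grip_width': 0.399}
0.49458942663247135 -0.06031462644353556
from [ 0.4238 -0.239   0.1929] psi 1.481 n 11
[[0,0.01,0.67,0.2,7.13],[0,0.01,0.69,0.11,7.13],[0,0.01,0.7,0.03,7.13],[0,0.01,0.7,-0.06,7.13],[0,0.01,0.68,-0.15,7.13],[0,0.01,0.66,-0.23,7.13],[0,0.01,0.63,-0.31,7.13],[0,0.01,0.58,-0.38,7.13],[0,0.01,0.53,-0.45,7.13],[0,0.01,0.47,-0.52,7.13],[0,0.01,0.4,-0.57,7.13]]
```

View pics/s8.png

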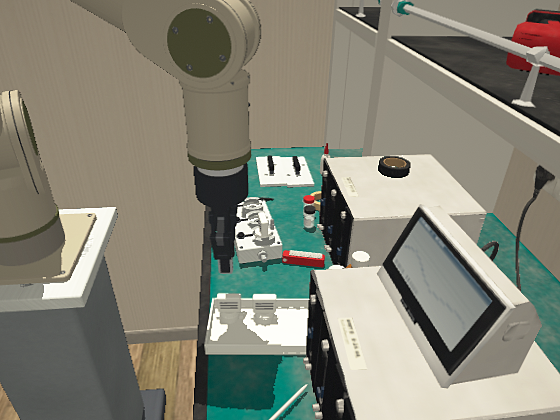

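Two cartridges stand in the tray (about (228,305) and (264,305)).

Emit:
{"name": "arm_command", "arguments": {"moves": [[[0, 0, 0.67, 0.2, 7.13], [0, 0, 0.69, 0.11, 7.13], [0, 0, 0.7, 0.03, 7.13], [0, 0, 0.7, -0.06, 7.13], [0, 0, 0.68, -0.15, 7.13], [0, 0, 0.66, -0.23, 7.13], [0, 0, 0.63, -0.31, 7.13], [0, 0, 0.58, -0.38, 7.13], [0, 0, 0.53, -0.45, 7.13], [0, 0, 0.47, -0.52, 7.13], [0, 0, 0.4, -0.57, 7.13], [0, 0, 0, 0, 0]]]}}

```text
clock: 23.48
position: [0.4936, -0.0562, 0.1891]
ee_rot: [0.473, 0.527, -0.472, 0.526]
ft_force: [-0.3, 1.2, -0.2]
grip_width: 1.0
```

Emit:
{"name": "arm_command", "arguments": {"moves": [[[0, 0, 0, 0, 0], [0, 0, 0, 0, 0]]]}}

```text
clock: 23.65
position: [0.4927, -0.0604, 0.1891]
ee_rot: [0.47, 0.528, -0.471, 0.528]
ft_force: [0.0, -0.6, -0.0]
grip_width: 1.001
```

```bash
python3 - <<'E'
from h import *
o=st(); x,y=mf(0,-.06); print(x,y); plan(x,y,.137,TH,g=0,n=6)
E
```

```text
{'clock': 23.65, 'joint_pos': [0.756, 0.241, -0.8, 1.898, 0.195, 1.083, -0.006], 'position': [0.493, -0.06, 0.189], 'ee_rot': [0.47, 0.528, -0.471, 0.528], 'ft_force': [0.008, -0.644, -0.035], 'grip_width': 1.001}
0.49458942663247135 -0.06031462644353556
from [ 0.4927 -0.0604  0.1891] psi 0.115 n 6
[[0,0.35,0.01,0.0,0.02],[0,0.35,0.01,0.0,0.02],[0,0.35,0.01,0.0,0.02],[0,0.35,0.01,0.0,0.02],[0,0.35,0.01,0.0,0.02],[0,0.35,0.01,0.0,0.02]]
```

Emit:
{"name": "arm_command", "arguments": {"moves": [[[0, 0.35, 0.01, 0, 0], [0, 0.35, 0.01, 0, 0], [0, 0.35, 0.01, 0, 0], [0, 0.35, 0.01, 0, 0], [0, 0.35, 0.01, 0, 0], [0, 0.35, 0.01, 0, 0], [1, 0, 0, 0, 0], [1, 0, 0, 0, 0], [1, 0, 0, 0, 0], [1, 0, 0, 0, 0], [1, 0, 0, 0, 0], [1, 0, 0, 0, 0]]]}}

```text
clock: 24.65
position: [0.495, -0.0596, 0.1378]
ee_rot: [0.471, 0.527, -0.471, 0.528]
ft_force: [-0.3, -2.4, 15.0]
grip_width: 0.152
```

Emit:
{"name": "arm_command", "arguments": {"moves": [[[1, -0.03, 0, 0, -3], [1, 0, 0, 0, -7], [1, 0, 0, 0, -7], [1, 0, 0, 0, -7], [1, 0, 0, 0, -7], [1, 0, 0, 0, -7], [1, 0, 0, 0, -7], [1, 0, 0, 0, -7], [1, 0, 0, 0, -7], [1, 0, 0, 0, -7], [1, 0, 0, 0, -7], [1, 0, 0, 0, -7]]]}}

```text
clock: 25.65
position: [0.4947, -0.0597, 0.1383]
ee_rot: [0.02, 0.707, -0.02, 0.707]
ft_force: [0.1, -0.6, -1.5]
grip_width: 0.151
```

Emit:
{"name": "arm_command", "arguments": {"moves": [[[1, 0, 0, 0, -5], [1, 0, 0, 0, 0], [1, 0, 0, 0, 0]]]}}

```text
clock: 25.9
position: [0.4947, -0.0597, 0.1381]
ee_rot: [-0.008, 0.707, 0.008, 0.707]
ft_force: [0.3, -0.0, -1.0]
grip_width: 0.155
```

```bash
python3 - <<'E'
from h import *
o=st(); o=dict(o); o['position']=np.array(o['position'])+[0,0,.085]
x,y=tf(-.058,-.025); print(x,y); plan(x,y,.21,TJ,g=1,n=12,o=o)
E
```

```text
{'clock': 25.9, 'joint_pos': [0.935, 0.417, -1.043, 1.931, 0.42, 1.032, 1.299], 'position': [0.495, -0.06, 0.138], 'ee_rot': [-0.008, 0.707, 0.008, 0.707], 'ft_force': [0.314, -0.049, -0.989], 'grip_width': 0.155}
0.4174289903113225 -0.28750573748882147
from [ 0.4947 -0.0597  0.2231] psi 1.593 n 12
[[1,0.04,-0.75,-0.27,0.55],[1,0.04,-0.76,-0.27,0.55],[1,0.04,-0.76,-0.26,0.55],[1,0.04,-0.76,-0.25,0.55],[1,0.04,-0.76,-0.25,0.55],[1,0.04,-0.77,-0.24,0.55],[1,0.04,-0.77,-0.23,0.55],[1,0.04,-0.77,-0.22,0.55],[1,0.04,-0.77,-0.22,0.55],[1,0.04,-0.77,-0.21,0.55],[1,0.04,-0.78,-0.2,0.55],[1,0.04,-0.78,-0.19,0.55]]
```

Emit:
{"name": "arm_command", "arguments": {"moves": [[[1, -0.2, 0, 0, 0], [1, -0.3, 0, 0, 0], [1, -0.5, 0, 0, 0], [1, -0.8, 0, 0, 0], [1, -0.8, 0, 0, 0], [1, -0.8, 0, 0, 0], [1, 0, 0, 0, 0]]]}}

```text
clock: 26.48
position: [0.4965, -0.0591, 0.2278]
ee_rot: [-0.009, 0.705, 0.008, 0.709]
ft_force: [-0.0, -0.3, -0.9]
grip_width: 0.155
```

Emit:
{"name": "arm_command", "arguments": {"moves": [[[1, 0.04, -0.75, -0.27, 0.55], [1, 0.04, -0.76, -0.27, 0.55], [1, 0.04, -0.76, -0.26, 0.55], [1, 0.04, -0.76, -0.25, 0.55], [1, 0.04, -0.76, -0.25, 0.55], [1, 0.04, -0.77, -0.24, 0.55], [1, 0.04, -0.77, -0.23, 0.55], [1, 0.04, -0.77, -0.22, 0.55], [1, 0.04, -0.77, -0.22, 0.55], [1, 0.04, -0.77, -0.21, 0.55], [1, 0.04, -0.78, -0.2, 0.55], [1, 0.04, -0.78, -0.19, 0.55]]]}}

```text
clock: 27.48
position: [0.4178, -0.2886, 0.2117]
ee_rot: [0.032, 0.706, -0.032, 0.707]
ft_force: [0.5, -0.4, -0.4]
grip_width: 0.153
```

Emit:
{"name": "arm_command", "arguments": {"moves": [[[1, 0, 0, 0, 0], [1, 0, 0, 0, 0], [1, 0, 0, 0, 0]]]}}

```text
clock: 27.73
position: [0.4184, -0.2873, 0.2114]
ee_rot: [0.032, 0.706, -0.032, 0.707]
ft_force: [-0.4, -0.3, -1.3]
grip_width: 0.15
```

```bash
python3 - <<'E'
from h import *
o=st();x,y=tf(-.058,-.025); plan(x,y,.104,TJ,g=1)
snap('wrist','w9.png')
E
```

```text
{'clock': 27.733, 'joint_pos': [1.4, 0.295, -1.003, 1.843, 0.271, 1.151, 1.785], 'position': [0.418, -0.287, 0.211], 'ee_rot': [0.032, 0.706, -0.032, 0.707], 'ft_force': [-0.438, -0.299, -1.322], 'grip_width': 0.15}
from [ 0.4184 -0.2873  0.2114] psi 1.481 n 5
[[1,0.86,-0.0,-0.01,0.04],[1,0.86,-0.0,-0.01,0.04],[1,0.86,-0.0,-0.01,0.04],[1,0.86,-0.0,-0.01,0.04],[1,0.86,-0.0,-0.01,0.04]]
```

View pics/w9.png

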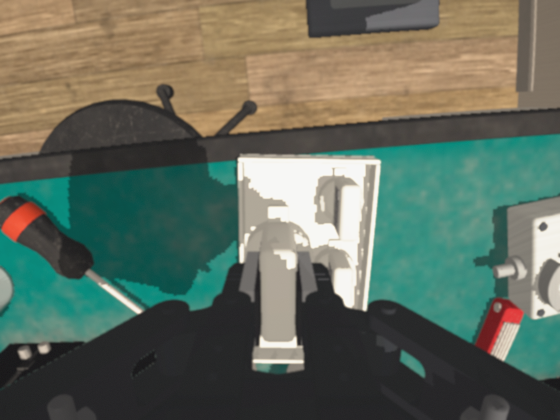

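Emit:
{"name": "arm_command", "arguments": {"moves": [[[1, 0.5, 0, -0.02, 0], [1, 0.9, 0, 0, 0], [1, 0.9, 0, 0, 0], [1, 0.9, 0, 0, 0], [1, 0.6, 0, 0, 0], [1, 0.4, 0, 0, 0], [1, 0.07, 0, 0, 0], [1, 0.05, 0, 0, 0], [1, 0.05, 0, 0, 0], [1, 0, 0, 0, 0]]]}}

```text
clock: 28.62
position: [0.4181, -0.2878, 0.1026]
ee_rot: [0.031, 0.706, -0.032, 0.707]
ft_force: [-0.5, -0.4, -0.3]
grip_width: 0.15
```

Emit:
{"name": "arm_command", "arguments": {"moves": [[[1, 0.04, 0, 0, 0], [1, 0, 0, 0, 0]]]}}

```text
clock: 28.78
position: [0.4178, -0.2879, 0.1014]
ee_rot: [0.032, 0.706, -0.032, 0.707]
ft_force: [-0.6, -0.6, -1.2]
grip_width: 0.149
```

Emit:
{"name": "arm_command", "arguments": {"moves": [[[1, 0.04, 0, 0, 0], [0.65, 0, 0, 0, 0], [0.65, 0, 0, 0, 0], [0.65, 0, 0, 0, 0], [0.65, -0.4, 0, 0, 0], [0.65, -0.9, 0, 0, 0], [0.65, -0.9, 0, 0, 0], [0.65, -0.9, 0, 0, 0], [0.65, -0.9, 0, 0, 0], [0.65, -0.9, 0, 0, 0], [0.65, 0, 0, 0, 0]]]}}

```text
clock: 29.7
position: [0.4194, -0.2881, 0.2271]
ee_rot: [0.03, 0.705, -0.033, 0.708]
ft_force: [1.5, -0.6, -0.5]
grip_width: 0.349
```

```bash
python3 - <<'E'
from h import *
st(); snap('wrist','w10.png'); snap('side','s10.png'); snap('top','t10.png')
im=cv2.imread('pics/t10.png')
a=cv2.resize(im[130:265,110:240],None,fx=4.4,fy=4.4,interpolation=cv2.INTER_CUBIC)
cv2.imwrite('pics/t10p.png',a)
a=cv2.imread('pics/s10.png'); cv2.imwrite('pics/s10c.png',np.hstack([a[:,180:],cv2.imread('pics/w10.png')[:,180:420]]))
E
```

```text
{'clock': 29.7, 'joint_pos': [1.415, 0.275, -1.016, 1.826, 0.255, 1.174, 1.799], 'position': [0.419, -0.288, 0.227], 'ee_rot': [0.03, 0.705, -0.033, 0.708], 'ft_force': [1.497, -0.631, -0.502], 'grip_width': 0.349}
```

View pics/s10c.png

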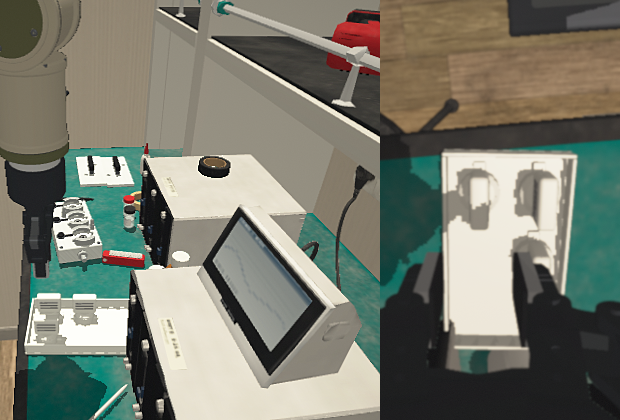

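View pics/t10p.png

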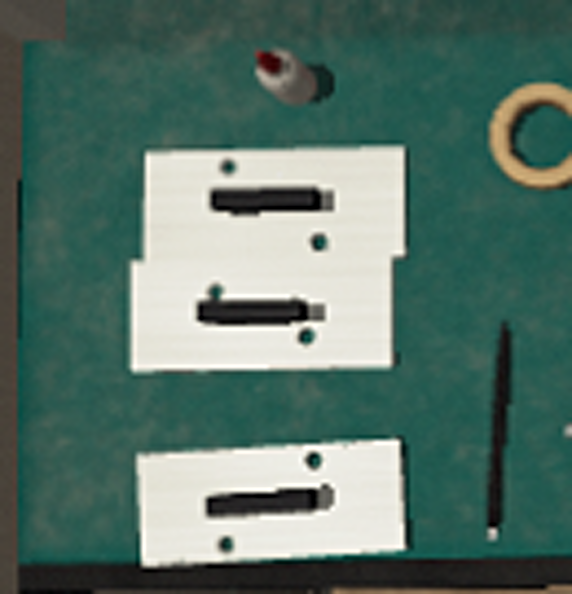

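```bash
python3 - <<'E'
from h import *
plan(.4248,.3047,.22,.047,g=0,n=26)
E
```

```text
from [ 0.4174 -0.2877  0.2225] psi 1.481 n 26
[[0,0.0,0.91,-0.07,3.16],[0,0.0,0.9,-0.12,3.16],[0,0.0,0.9,-0.17,3.16],[0,0.0,0.88,-0.22,3.16],[0,0.0,0.87,-0.27,3.16],[0,0.0,0.86,-0.32,3.16],[0,0.0,0.84,-0.36,3.16],[0,0.0,0.82,-0.41,3.16],[0,0.0,0.79,-0.45,3.16],[0,0.0,0.77,-0.49,3.16],[0,0.0,0.74,-0.54,3.16],[0,0.0,0.71,-0.58,3.16]]
[[0,0.0,0.67,-0.61,3.16],[0,0.0,0.64,-0.65,3.16],[0,0.0,0.6,-0.68,3.16],[0,0.0,0.56,-0.72,3.16],[0,0.0,0.52,-0.75,3.16],[0,0.0,0.48,-0.77,3.16],[0,0.0,0.44,-0.8,3.16],[0,0.0,0.39,-0.82,3.16],[0,0.0,0.35,-0.84,3.16],[0,0.0,0.3,-0.86,3.16],[0,0.0,0.25,-0.88,3.16],[0,0.0,0.2,-0.89,3.16]]
[[0,0.0,0.15,-0.9,3.16],[0,0.0,0.1,-0.91,3.16]]
```

Emit:
{"name": "arm_command", "arguments": {"moves": [[[0.65, 0, 0.91, -0.07, 3.16], [0, 0, 0.9, -0.12, 3.16], [0, 0, 0.9, -0.17, 3.16], [0, 0, 0.88, -0.22, 3.16], [0, 0, 0.87, -0.27, 3.16], [0, 0, 0.86, -0.32, 3.16], [0, 0, 0.84, -0.36, 3.16], [0, 0, 0.82, -0.41, 3.16], [0, 0, 0.79, -0.45, 3.16], [0, 0, 0.77, -0.49, 3.16], [0, 0, 0.74, -0.54, 3.16], [0, 0, 0.71, -0.58, 3.16]]]}}

```text
clock: 30.85
position: [0.4204, -0.0126, 0.2217]
ee_rot: [0.26, 0.658, -0.261, 0.657]
ft_force: [0.4, 0.4, 0.9]
grip_width: 1.001
```

Emit:
{"name": "arm_command", "arguments": {"moves": [[[0, 0, 0.67, -0.61, 3.16], [0, 0, 0.64, -0.65, 3.16], [0, 0, 0.6, -0.68, 3.16], [0, 0, 0.56, -0.72, 3.16], [0, 0, 0.52, -0.75, 3.16], [0, 0, 0.48, -0.77, 3.16], [0, 0, 0.44, -0.8, 3.16], [0, 0, 0.39, -0.82, 3.16], [0, 0, 0.35, -0.84, 3.16], [0, 0, 0.3, -0.86, 3.16], [0, 0, 0.25, -0.5, 3.16], [0, 0, 0.2, 0, 3.16]]]}}

```text
clock: 31.85
position: [0.4301, 0.2315, 0.2216]
ee_rot: [0.459, 0.539, -0.459, 0.537]
ft_force: [-0.2, -0.1, 0.0]
grip_width: 0.997
```

Emit:
{"name": "arm_command", "arguments": {"moves": [[[0, 0, 0, 0, 6.3], [0, 0, 0, 0, 0], [0, 0, 0, 0, 0]]]}}

```text
clock: 32.1
position: [0.4311, 0.2284, 0.2217]
ee_rot: [0.487, 0.513, -0.488, 0.512]
ft_force: [-0.3, -0.2, -0.3]
grip_width: 0.998
```

```bash
python3 - <<'E'
from h import *
st(); im,c=snap('wrist','w11.png'); import pickle; pickle.dump(c,open('w11.pkl','wb')); snap('side','s11.png')
E
```

```text
{'clock': 32.1, 'joint_pos': [0.477, 0.285, -1.177, 1.873, 0.285, 1.173, -0.748], 'position': [0.431, 0.228, 0.222], 'ee_rot': [0.487, 0.513, -0.488, 0.512], 'ft_force': [-0.281, -0.174, -0.339], 'grip_width': 0.998}
```

View pics/w11.png

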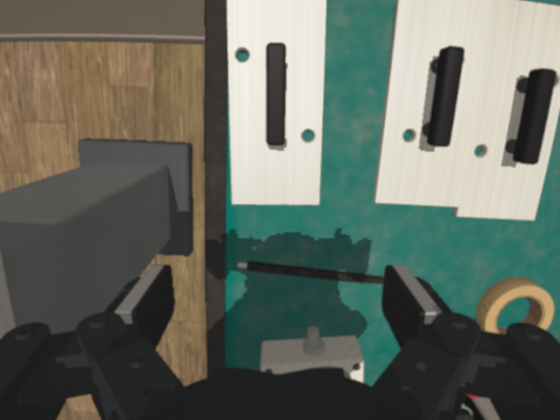

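View pics/s11.png

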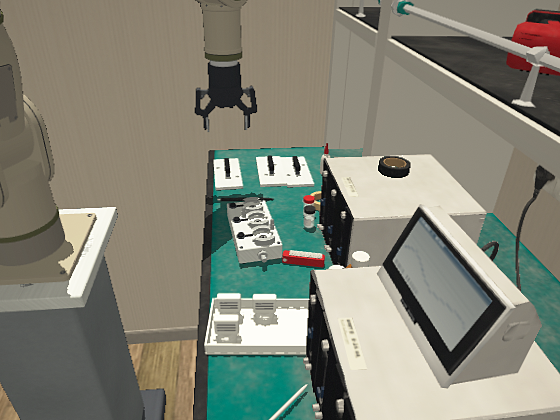

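```bash
python3 - <<'E'
from h import *
import pickle; c=pickle.load(open('w11.pkl','rb'))
for p in [(276,44),(275.5,145),(276,94.5)]: print(p2w(p,.036,c)[0].round(4))
for p in [(242,55),(308,135)]: print(p2w(p,.008,c)[0].round(4))
A=p2w([(242,55),(308,135)],.008,c); print(A.mean(0))
a,b=p2w([(276,44),(275.5,145)],.036,c); print(np.arctan2(-(a-b)[0],(a-b)[1]))
plan(.424,.305,.14,.047,g=0,n=5)
E
```

```text
[0.4227 0.3377 0.036 ]
[0.4257 0.2702 0.036 ]
[0.4244 0.3049 0.036 ]
[0.3973 0.3332 0.008 ]
[0.4508 0.2763 0.008 ]
[0.42406931 0.30474598 0.008     ]
0.04450806574902375
from [0.4313 0.2282 0.222 ] psi 0.05 n 5
[[0,0.66,-0.03,-0.62,0.04],[0,0.66,-0.03,-0.62,0.04],[0,0.66,-0.03,-0.62,0.04],[0,0.66,-0.03,-0.62,0.04],[0,0.66,-0.03,-0.62,0.04]]
```

Consistent with the top camera: plate at (0.424, 0.305), yaw 0.046.

Emit:
{"name": "arm_command", "arguments": {"moves": [[[0, 0.3, -0.03, -0.7, 0.04], [0, 0.5, -0.03, -0.8, 0.04], [0, 0.7, -0.03, -0.8, 0.04], [0, 0.9, -0.03, -0.6, 0.04], [0, 0.9, -0.03, -0.2, 0.04], [0, 0, 0, 0, 0], [0, 0, 0, 0, 0]]]}}

```text
clock: 32.78
position: [0.4237, 0.3054, 0.1395]
ee_rot: [0.488, 0.512, -0.489, 0.511]
ft_force: [0.1, -0.5, -0.3]
grip_width: 1.003
```

```bash
python3 - <<'E'
from h import *
st(); plan(.424,.305,.088,.046,g=0,n=4)
E
```

```text
{'clock': 32.783, 'joint_pos': [0.174, 0.488, -1.057, 1.868, 0.482, 1.073, -1.028], 'position': [0.424, 0.305, 0.139], 'ee_rot': [0.488, 0.512, -0.489, 0.511], 'ft_force': [0.104, -0.518, -0.264], 'grip_width': 1.003}
from [0.4237 0.3054 0.1395] psi 0.046 n 4
[[0,0.51,0.0,0.0,-0.0],[0,0.51,0.0,0.0,-0.0],[0,0.51,0.0,0.0,-0.0],[0,0.51,0.0,0.0,-0.0]]
```

Emit:
{"name": "arm_command", "arguments": {"moves": [[[0, 0.5, 0, 0, 0], [0, 0.5, 0, 0, 0], [0, 0.5, 0, 0, 0], [0, 0.5, 0, 0, 0], [0, 0, 0, 0, 0], [1, 0, 0, 0, 0], [1, 0, 0, 0, 0], [1, 0, 0, 0, 0], [1, 0, 0, 0, 0], [1, 0, 0, 0, 0], [1, 0, 0, 0, 0], [1, 0, 0, 0, 0]]], "force": 100}}

```text
clock: 33.78
position: [0.4245, 0.3059, 0.0906]
ee_rot: [0.489, 0.511, -0.489, 0.511]
ft_force: [-0.6, -1.1, 6.7]
grip_width: 0.137
```

Emit:
{"name": "arm_command", "arguments": {"moves": [[[1, -0.1, 0, 0, 0], [1, -0.3, 0, 0, 0], [1, -0.6, 0, 0, 0], [1, -0.9, 0, 0, 0], [1, -0.9, 0, 0, 0], [1, -0.6, 0, 0, 0], [1, 0, 0, 0, 0], [1, 0, 0, 0, 0]]]}}

```text
clock: 34.45
position: [0.4246, 0.3057, 0.1756]
ee_rot: [0.49, 0.51, -0.489, 0.511]
ft_force: [-1.6, 0.9, -2.7]
grip_width: 0.135
```

```bash
python3 - <<'E'
from h import *
st(); x,y=mf(0,0); plan(x,y,.185,TH,g=1,n=14)
im,c=snap('wrist','w12.png'); import pickle; pickle.dump(c,open('w12.pkl','wb'))
E
```

```text
{'clock': 34.45, 'joint_pos': [0.21, 0.44, -1.095, 1.838, 0.433, 1.129, -0.994], 'position': [0.425, 0.306, 0.176], 'ee_rot': [0.49, 0.51, -0.489, 0.511], 'ft_force': [-1.579, 0.895, -2.69], 'grip_width': 0.135}
from [0.4246 0.3057 0.1756] psi 0.043 n 14
[[1,-0.03,0.14,0.88,-0.29],[1,-0.03,0.14,0.88,-0.29],[1,-0.03,0.13,0.88,-0.29],[1,-0.03,0.13,0.88,-0.29],[1,-0.03,0.12,0.89,-0.29],[1,-0.03,0.12,0.89,-0.29],[1,-0.03,0.12,0.89,-0.29],[1,-0.03,0.11,0.89,-0.29],[1,-0.03,0.11,0.89,-0.29],[1,-0.03,0.1,0.89,-0.29],[1,-0.03,0.1,0.89,-0.29],[1,-0.03,0.09,0.89,-0.29]]
[[1,-0.03,0.09,0.89,-0.29],[1,-0.03,0.08,0.89,-0.29]]
```

View pics/w12.png

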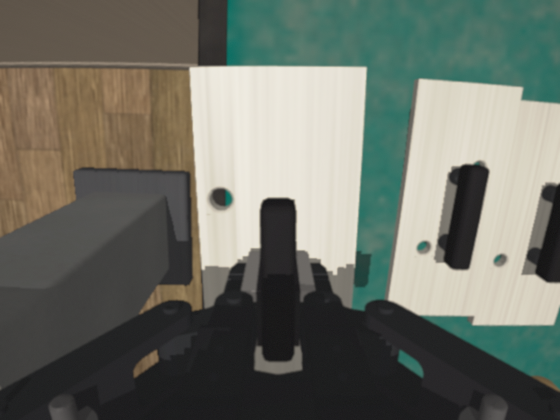

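```bash
python3 - <<'E'
from h import *
import pickle; c=pickle.load(open('w12.pkl','rb'))
h=p2w((221,198),.093,c)[0][:2]; t=.045
tcp=np.array([.4246,.3057]); Rp=np.array([[np.cos(t),-np.sin(t)],[np.sin(t),np.cos(t)]])
print(h, 'hole rel tcp in plate frame',Rp.T@(h-tcp))
e=p2w([(190,68),(365,68)],.093,c)[:,:2]; print([(Rp.T@(q-tcp)).round(4) for q in e])
E
```

```text
[0.39693452 0.33421301] hole rel tcp in plate frame [-0.02635482  0.02972867]
[array([-0.0368,  0.0845]), array([0.0345, 0.0844])]
```

Emit:
{"name": "arm_command", "arguments": {"moves": [[[1, -0.1, 0.14, 0.6, -0.29], [1, -0.1, 0.14, 0.88, -0.29], [1, -0.03, 0.13, 0.88, -0.29], [1, -0.03, 0.13, 0.88, -0.29], [1, -0.03, 0.12, 0.89, -0.29], [1, -0.03, 0.12, 0.89, -0.29], [1, -0.03, 0.12, 0.89, -0.29], [1, -0.03, 0.11, 0.89, -0.29], [1, -0.03, 0.11, 0.89, -0.29], [1, 0, 0.1, 0.89, -0.29], [1, 0, 0.1, 0.89, -0.29], [1, 0, 0.09, 0.89, -0.29]]]}}

```text
clock: 35.5
position: [0.4776, 0.0485, 0.184]
ee_rot: [0.473, 0.526, -0.474, 0.525]
ft_force: [1.2, 0.7, -2.6]
grip_width: 0.133
```

Emit:
{"name": "arm_command", "arguments": {"moves": [[[1, 0, 0.09, 0.89, -0.29], [1, 0, 0.08, 0.89, -0.29], [1, 0, 0, 0.2, 0], [1, 0, 0, 0, 0], [1, 0, 0, 0, 0]]]}}

```text
clock: 35.92
position: [0.4872, 0.0016, 0.1844]
ee_rot: [0.47, 0.528, -0.471, 0.527]
ft_force: [0.2, 0.2, -1.1]
grip_width: 0.138
```

```bash
python3 - <<'E'
from h import *
st(); im,c=snap('wrist','w13.png')
x,y=mf(0,0.001); plan(x,y,.160,TH,g=1,n=3)
for p in [(-.025,.03),(.025,-.03)]: print(w2p([*mf(*p),.063],c)[0])
snap('side','s13.png'); a=cv2.imread('pics/s13.png'); cv2.imwrite('pics/s13z.png',cv2.resize(a[150:300,190:350],None,fx=3.7,fy=3.7,interpolation=cv2.INTER_CUBIC))
E
```

```text
{'clock': 35.917, 'joint_pos': [0.893, 0.322, -1.109, 1.915, 0.322, 1.101, -0.231], 'position': [0.487, 0.002, 0.184], 'ee_rot': [0.47, 0.528, -0.471, 0.527], 'ft_force': [0.205, 0.165, -1.07], 'grip_width': 0.138}
from [0.4872 0.0022 0.1846] psi 0.116 n 3
[[1,0.33,0.0,0.03,0.04],[1,0.33,0.0,0.03,0.04],[1,0.33,0.0,0.03,0.04]]
[235.99031093 184.1881433 ]
[322.7220168  282.50832558]
```

View pics/w13.png

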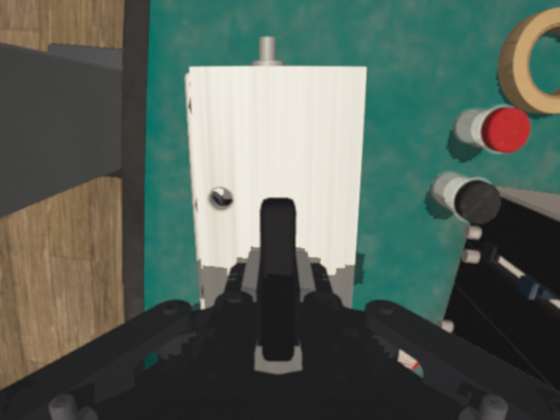

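View pics/s13z.png

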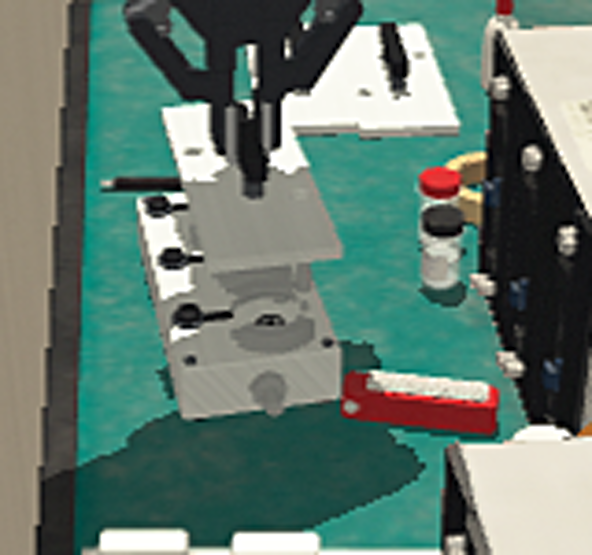

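Emit:
{"name": "arm_command", "arguments": {"moves": [[[1, 0.3, 0.02, 0.03, 0.1], [1, 0.3, 0.02, 0.02, 0.1], [1, 0.3, 0.01, 0, 0], [1, 0, 0, 0, 0], [1, 0, 0, 0, 0]]]}}

```text
clock: 36.43
position: [0.4887, 0.0004, 0.162]
ee_rot: [0.471, 0.528, -0.471, 0.527]
ft_force: [0.2, -1.0, -2.5]
grip_width: 0.136
```

```bash
python3 - <<'E'
from h import *
st(); im,c=snap('wrist','w14.png')
x,y=mf(0.0005,0.0008); print(x,y); plan(x,y,.1546,TH,g=1,n=3)
a=cv2.imread('pics/w14.png'); cv2.imwrite('pics/w14z.png',cv2.resize(a[50:260,180:380],None,fx=2.8,fy=2.8,interpolation=cv2.INTER_CUBIC))
print(w2p([*mf(-.0255,.03),.063],c)[0])
E
```

```text
{'clock': 36.433, 'joint_pos': [0.863, 0.36, -1.082, 1.933, 0.363, 1.064, -0.262], 'position': [0.489, 0.0, 0.162], 'ee_rot': [0.471, 0.528, -0.471, 0.527], 'ft_force': [0.155, -0.96, -2.479], 'grip_width': 0.136}
0.4882062628652632 0.00015144024118440185
from [4.890e-01 3.000e-04 1.624e-01] psi 0.112 n 3
[[1,0.1,-0.01,0.0,-0.03],[1,0.1,-0.01,0.0,-0.03],[1,0.1,-0.01,0.0,-0.03]]
[226.65542224 191.23549943]
```

View pics/w14z.png

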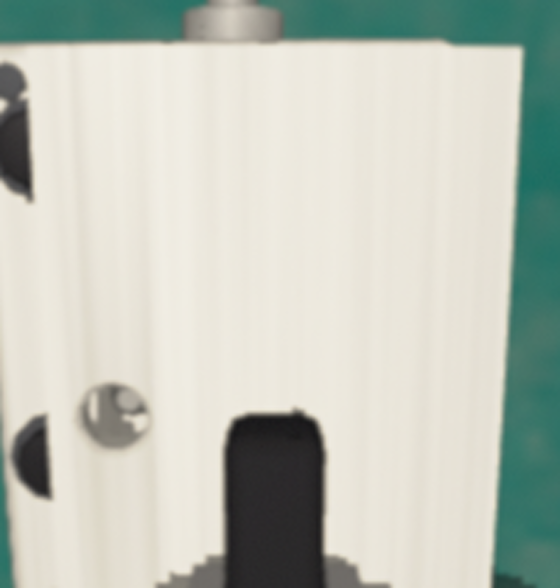

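```bash
python3 - <<'E'
from h import *
c=info('wrist')
a=p2w((221.1,198.2),.0798,c)[0][:2]; b=p2w((225.4,192.5),.063,c)[0][:2]
t=TH; Rp=np.array([[np.cos(t),-np.sin(t)],[np.sin(t),np.cos(t)]])
print(a,b,'pin-hole in plate frame',Rp.T@(b-a)); st()
E
```

```text
[0.45917814 0.02688415] [0.45881536 0.02537276] pin-hole in plate frame [-0.00053147 -0.00146064]
{'clock': 36.483, 'joint_pos': [0.863, 0.359, -1.082, 1.932, 0.363, 1.064, -0.262], 'position': [0.489, 0.0, 0.162], 'ee_rot': [0.471, 0.527, -0.471, 0.527], 'ft_force': [0.302, 0.764, -1.226], 'grip_width': 0.136}
```

Emit:
{"name": "arm_command", "arguments": {"moves": [[[1, 0.05, -0.02, 0.04, 0], [1, 0.1, 0, 0, 0], [1, 0.1, 0, 0, 0], [1, 0.1, 0, 0, 0], [1, 0.1, 0, 0, 0], [1, 0, 0, 0, 0], [1, 0, 0, 0, 0]]]}}

```text
clock: 37.07
position: [0.4887, -0.001, 0.1513]
ee_rot: [0.471, 0.527, -0.471, 0.527]
ft_force: [0.1, 0.0, -2.1]
grip_width: 0.135
```

Emit:
{"name": "arm_command", "arguments": {"moves": [[[1, 0.1, 0, 0, 0], [1, 0.08, 0, 0, 0], [1, 0, 0, 0, 0], [1, 0, 0, 0, 0]]]}}

```text
clock: 37.4
position: [0.4886, -0.001, 0.1468]
ee_rot: [0.471, 0.527, -0.471, 0.527]
ft_force: [-0.1, -0.1, -1.4]
grip_width: 0.137
```

Already below the tip height without force: pins are in the holes. Lower to the rings.

Emit:
{"name": "arm_command", "arguments": {"moves": [[[1, 0.08, 0, 0, 0], [1, 0.06, 0, 0, 0], [1, 0, 0, 0, 0], [1, 0, 0, 0, 0]]]}}

```text
clock: 37.73
position: [0.4887, -0.001, 0.1433]
ee_rot: [0.471, 0.527, -0.471, 0.527]
ft_force: [0.2, -0.6, -2.8]
grip_width: 0.142
```

Emit:
{"name": "arm_command", "arguments": {"moves": [[[1, 0.03, 0, 0, 0], [1, 0, 0, 0, 0]]]}}

```text
clock: 37.9
position: [0.4887, -0.001, 0.1426]
ee_rot: [0.471, 0.527, -0.471, 0.527]
ft_force: [0.2, -0.5, -2.3]
grip_width: 0.136
```

Emit:
{"name": "arm_command", "arguments": {"moves": [[[1, 0.04, 0, 0, 0], [1, 0, 0, 0, 0]]]}}

```text
clock: 38.07
position: [0.4888, -0.001, 0.1425]
ee_rot: [0.471, 0.527, -0.472, 0.527]
ft_force: [-7.4, -1.0, 12.9]
grip_width: 0.135
```

Seated at the expected 0.1425 m. Release, lift, check.

Emit:
{"name": "arm_command", "arguments": {"moves": [[[0.5, 0, 0, 0, 0], [0.5, 0, 0, 0, 0], [0.5, 0, 0, 0, 0], [0.5, -0.3, 0, 0, 0], [0.5, -0.9, 0, 0, 0], [0.5, -0.9, 0, 0, 0], [0.5, -0.9, 0, 0, 0], [0.5, -0.9, 0, 0.9, 0], [0.5, 0, 0, 0.9, 0], [0.5, 0, 0, 0.9, 0], [0.5, 0, 0, 0.4, 0], [0.5, 0, 0, 0, 0]]]}}

```text
clock: 39.07
position: [0.4974, -0.0804, 0.2392]
ee_rot: [0.472, 0.526, -0.473, 0.526]
ft_force: [0.5, -0.5, 0.1]
grip_width: 0.499
```

```bash
python3 - <<'E'
from h import *
st(); im,c=snap('wrist','w15.png'); snap('top','t15.png'); snap('side','s15.png')
a=cv2.imread('pics/t15.png'); cv2.imwrite('pics/t15z.png',cv2.resize(a[130:265,110:410],None,fx=2.6,fy=2.6,interpolation=cv2.INTER_CUBIC))
for n,z,ps in [('plate top corner',.06,[(-.036,.086),(.036,.086),(.036,-.086),(-.036,-.086)]),('pins',.063,[(-.0255,.03),(.0255,-.03)])]:
  print(n,w2p([[*mf(*p),z] for p in ps],c).round(1).tolist())
E
```

```text
{'clock': 39.067, 'joint_pos': [1.053, 0.28, -1.106, 1.817, 0.267, 1.208, -0.027], 'position': [0.497, -0.08, 0.239], 'ee_rot': [0.472, 0.526, -0.473, 0.526], 'ft_force': [0.51, -0.469, 0.062], 'grip_width': 0.499}
plate top corner [[220.4, -50.8], [335.2, -51.5], [328.3, 211.6], [230.0, 212.1]]
pins [[238.8, 41.2], [316.1, 134.4]]
```

View pics/w15.png

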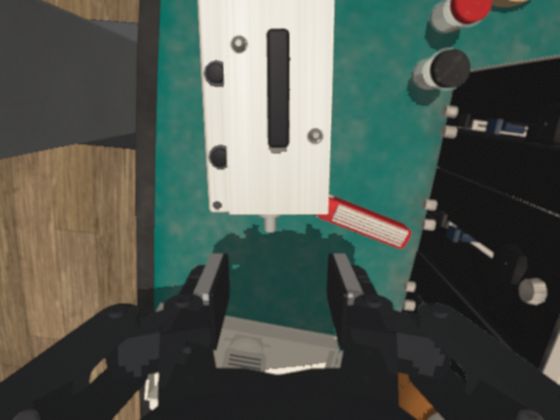

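View pics/t15z.png

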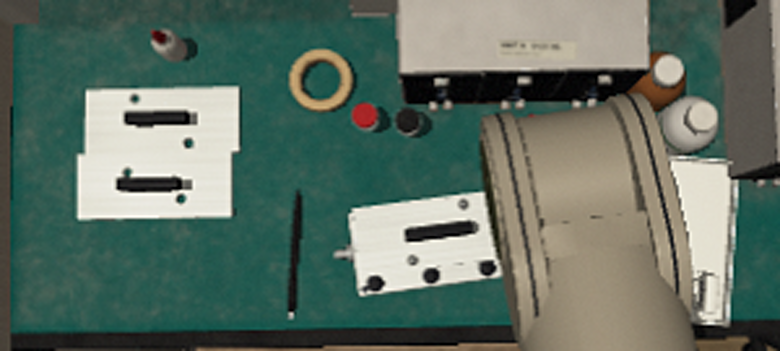

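View pics/s15.png

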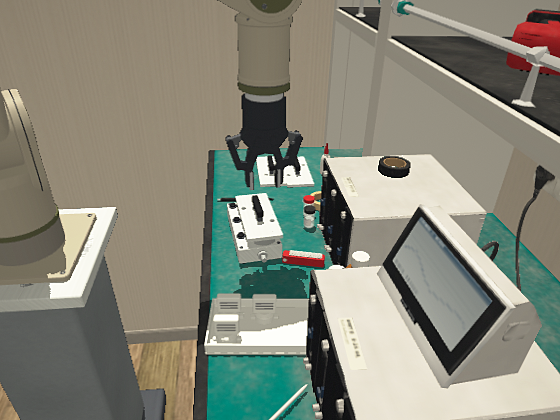

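```bash
python3 - <<'E'
from h import *
import pickle; c=pickle.load(open('w11.pkl','rb'))
q=p2w([(232,205),(320,205),(376,204),(457,207),(534,220)],.008,c)[:,:2]; print(q.round(4), np.linalg.norm(np.diff(q,axis=0),axis=1).round(4))
plan(.57,.22,.27,.0,g=.5,n=16)
E
```

```text
[[0.3921 0.2161]
 [0.465  0.2198]
 [0.5116 0.2231]
 [0.5815 0.224 ]
 [0.6548 0.216 ]] [0.073  0.0467 0.0699 0.0737]
from [ 0.4972 -0.0764  0.2392] psi 0.113 n 16
[[0.5,-0.08,0.26,-0.72,0.4],[0.5,-0.08,0.26,-0.72,0.4],[0.5,-0.08,0.25,-0.72,0.4],[0.5,-0.08,0.25,-0.72,0.4],[0.5,-0.08,0.24,-0.72,0.4],[0.5,-0.08,0.24,-0.72,0.4],[0.5,-0.08,0.23,-0.73,0.4],[0.5,-0.08,0.23,-0.73,0.4],[0.5,-0.08,0.22,-0.73,0.4],[0.5,-0.08,0.22,-0.73,0.4],[0.5,-0.08,0.21,-0.73,0.4],[0.5,-0.08,0.21,-0.73,0.4]]
[[0.5,-0.08,0.2,-0.74,0.4],[0.5,-0.08,0.2,-0.74,0.4],[0.5,-0.08,0.19,-0.74,0.4],[0.5,-0.08,0.19,-0.74,0.4]]
```

Emit:
{"name": "arm_command", "arguments": {"moves": [[[0.5, -0.2, 0.26, -0.72, 0.4], [0.5, -0.2, 0.26, -0.72, 0.4], [0.5, -0.2, 0.25, -0.72, 0.4], [0.5, -0.1, 0.25, -0.72, 0.4], [0.5, -0.08, 0.24, -0.72, 0.4], [0.5, -0.08, 0.24, -0.72, 0.4], [0.5, -0.08, 0.23, -0.73, 0.4], [0.5, -0.08, 0.23, -0.73, 0.4], [0.5, -0.08, 0.22, -0.73, 0.4], [0.5, -0.08, 0.22, -0.73, 0.4], [0.5, -0.08, 0.21, -0.73, 0.4], [0.5, 0, 0.21, -0.73, 0.4]]]}}

```text
clock: 40.22
position: [0.5512, 0.147, 0.2711]
ee_rot: [0.493, 0.507, -0.492, 0.507]
ft_force: [0.8, -0.9, 0.5]
grip_width: 0.502
```

Emit:
{"name": "arm_command", "arguments": {"moves": [[[0.5, 0, 0.2, -0.74, 0.4], [0.5, 0, 0.2, -0.74, 0.4], [0.5, 0, 0.19, -0.74, 0.4], [0.5, 0, 0.19, -0.74, 0.4], [0.5, 0, 0, 0, 0], [0.5, 0, 0, 0, 0], [0.5, 0, 0, 0, 0]]]}}

```text
clock: 40.8
position: [0.5695, 0.2188, 0.2705]
ee_rot: [0.5, 0.5, -0.5, 0.5]
ft_force: [-0.6, -0.4, -0.3]
grip_width: 0.498
```

```bash
python3 - <<'E'
from h import *
st(); im,c=snap('wrist','w16.png'); import pickle; pickle.dump(c,open('w16.pkl','wb'))
snap('side','s16.png'); a=cv2.imread('pics/s16.png'); cv2.imwrite('pics/s16z.png',cv2.resize(a[140:210,200:340],None,fx=5.5,fy=5.5,interpolation=cv2.INTER_CUBIC))
E
```

```text
{'clock': 40.8, 'joint_pos': [0.323, 0.521, -1.042, 1.508, 0.454, 1.374, -0.749], 'position': [0.57, 0.219, 0.271], 'ee_rot': [0.5, 0.5, -0.5, 0.5], 'ft_force': [-0.569, -0.416, -0.329], 'grip_width': 0.498}
```

View pics/w16.png

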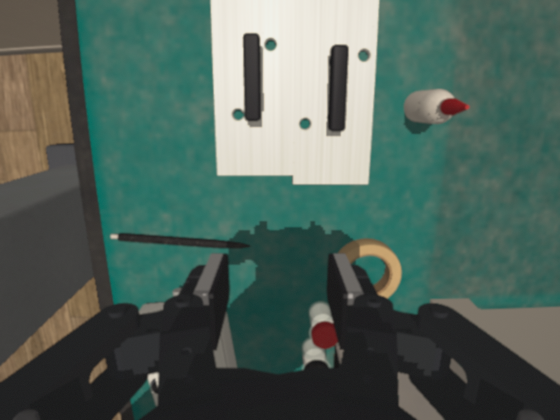

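View pics/s16z.png

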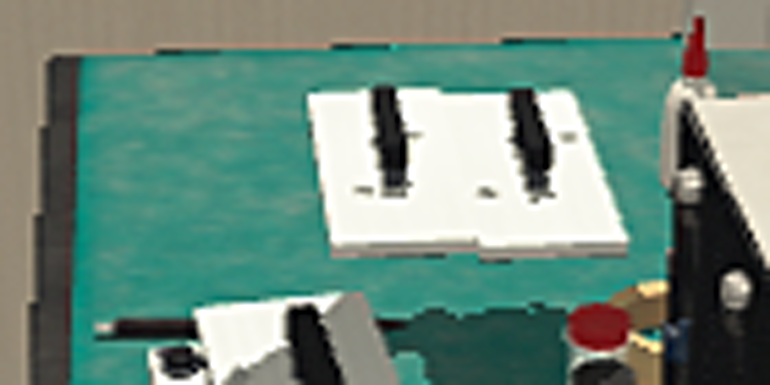

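```bash
python3 - <<'E'
from h import *
print(manip.hand_in()); st()
E
```

```text
the job is handed in; nothing more can be done
None
the job is handed in; nothing more can be done
```

All three cartridges are in the wash tray and the matching cover plate is on the manifold. I handed the job in at about 41 s on the robot's clock; the hand-in gives no verdict.

- **Cartridges:** I pushed each lock button down to its stop, turned each cartridge about 85° anticlockwise, lifted it off and stood it in the tray. The side picture taken after the plate was fitted shows all three upright.
- **Cover plate:** From the images, the plate nearest the robot was the one whose holes match the dowels, so it was the only plate I tried. It went over the pins without force and met the rings at the height worked out for a flat fit (tool at 0.1425 m). The wrist picture shows both pins standing through the holes.
- **Other plates:** One of them was knocked aside during the run and now lies against its neighbour. An earlier measurement suggested they might overlap by 2–3 mm. A closer look from above showed both lying flat, edge to edge, with equal visible widths.
- **Bottles and vials:** All were still standing in the last pictures, and the arm was clear of everything at hand-in.

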